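Fetch the heat sink from the parts carousel and clamp it in the vise

ROBOT

A 6-joint arm with a two-finger parallel gripper is mounted at the origin on the work surface. World frame = base frame: x ahead of the robot, y to its left, z up, the work surface at z = 0. Lengths are in m, angles in rad, forces in N, time in s.
With the tool pointing down it reaches from about 0.35 to 0.875 m from the base axis. Payload 15.5 kg.
Tool frame: the origin (TCP) lies on the centre line of the jaws, within the pads' length; the fingertips stand robot.tip_extent ahead of it and the grasp point (between the pads) lies 8 mm behind it (robot.tip_extent is the distance from the TCP to the fingertips, in m); z points along the fingers, x is the direction in which the jaws open and shut, and the axes are right-handed (so a half turn about z gives the same grasp; the last joint's range is limited). The gripper opens to 85 mm and grips with 20 to 120 N. Pads are 22 mm wide; open, the fingers measure 114 mm over their backs; the gripper's body (76 mm by 85 mm) begins 54 mm behind the grasp point. The pads swing forward as they close: fully open they stand 13 mm farther back than shut.
Start: joints at [1.016, 0.494, 1.345, -0, 1.302, -0.096], TCP at [0.277, 0.56, 0.242] pointing down, gripper open.
Joint ranges: [-2.91, 2.91], [-0.82, 2.16], [0.22, 2.67], [-1.22, 4.37], [0.12, 2.79], [-3.08, 3.08]. Speed limits (rad/s): [1.89, 1.89, 2.57, 3.01, 3.01, 3.01].

INTERFACE

Orientations are given as a rotation vector (axis times angle).
In Python, from bench import robot, snapshot, camera_params, ticket, finder gives the robot as it stands.
- The arm moves only by the tool apply_moves, never from a script. Its argument "increments" is a list of rows, each a list of 3 entries, a list of its own where there are three numbers: the turn, a rotation vector about the tool's x, y, z in rad, then the shift along the tool's x, y, z in mm, then the opening, from 0 (shut) to 1 (fully open). In form: [[[rx, ry, rz], [tx, ty, tz], hand], ...]. A call has 1 to 12 rows; each row is the pose to reach, as a shift and turn from the pose commanded when the call began, along the tool's axes at that moment; what a row does not reach only later rows make up. A row lasts 1/10 s, in which the tool goes at most 50 mm and 8.59 degrees, less where a joint would pass 70% of its speed; a pose out of reach is approached as far as the arm can. A call with a gripper value outside its range is refused whole. The fingers move at their own pace and stop on an object; "newtons" is the grip in N (left out, the last holds). Time passes only in rows, so rows that repeat a pose let the fingers close. It gives the time, the measured TCP pose, the force and the opening at its end, in the units of the state.
- robot.sense(): the state, without advancing time (a new reading comes with each control period).
- snapshot(name): name is "scene" or "side" or "wrist"; returns (picture, depth): 480x640x3 uint8, red, green, blue; 480x640 float32, m along the optical axis (not along the pixel's ray), 0 where there is no reading.
- camera_params(name): a dict with "mtx" (3x3 intrinsics, pixels), "distortion" ([k1, k2, p1, p2, k3] as OpenCV has them; the pictures are not rectified), "rvec" (rotation vector, rad) and "tvec" (3), from world to camera coordinates, as OpenCV has them. Camera axes: x right, y down, z forward; pixel columns grow to the right and rows downward; lengths in m; the calibration is good to about 2 mm. A picture is of the moment at which its call begins: read the wrist's pose just before it. camera_params takes no time and is no camera call; for the wrist camera it gives the pose at the moment of the call.
- ticket.job_done(): hands the job in, once; it reports no verdict.
Trained networks look in the newest picture that a camera, given by its name, has taken for a name from the list of things; names that differ only in an ending like _2 or _b are one class to them, and where a whole thing is asked for, a point or a joint stands for the part that bears it (a point fixed in the world has none). Each returns a list of dicts, best first, with "score" (0 to 1); they miss things now and then, are a little off and sometimes report something else, mostly with a low value. They report only what shows in the picture. A call takes as long as a camera call. They do not tell look-alikes from the thing itself.
- finder.boxes_of(camera, label): "centre" ([x, y, z] in m, in world coordinates, good to about 4 mm: the middle of the surface that is visible of it).
- finder.cut_out(camera, label): "pixels" (480x640 bool, what is visible of it).
The state is a dict: "clock": time; "joint_positions": joint angles; "joint_vel": joint speeds; "tau": joint torques, N m; "tcp_pos": TCP position; "tool_rot": TCP orientation; "wrist_force": force on the tool from outside, world axes, zero at the start; "torque": the same for the moment, N m; "gripper_width": opening from 0.0 (shut) to 1.0 (fully open).
Only numpy, scipy, OpenCV 4.12 (cv2) and the standard library are available. Lean on these libraries where they do the work, as an engineer would, in place of code of your own. Each camera call takes 0.05 s, during which the arm holds its last target.

TASK

Turn the parts carousel until the bay holding the finned heat sink stands at the pointer at the front, take the heat sink out there, and set it upright on the bed of the small vise, lengthwise between the jaws and midway across them. Then slide the loose jaw up until the heat sink is held snugly, flat against both jaws, pushing gently (stop when you feel it come up firm). Leave the other parts in their bays and everything else on the bench where it is.

Things in the scene. Friction and masses are not known exactly. Their poses are not given: they have to be found in the camera images.
- stand: Fixed foot of the parts carousel, 300 mm across, 16 mm high. Origin on the bench on the carousel's axis, z up. Front = its own -x: there a low aluminium pointer bar, 12 mm wide, reaches out to 190 mm from the axis. A clear upright guard 105 mm high stands 180 mm from the axis round the back, to 78 degrees either side of +x; the front is open.
- carousel: Grey turntable, 320 mm across, on the stand; origin on the bench on its vertical axis. Turns either way without stops, friction about 0.07 N m, stays where left. Five bays of 72 degrees, floors 30 mm high, outer wall 141 mm from the axis with its top 39 mm high. The heat sink's bay is centred on own -x: it is at the front when carousel and stand have the same yaw.
- bay (a point): Middle of the floor of the heat sink's bay, 108 mm from the carousel's axis, 30 mm high; turns with it. Divider walls, tops 52 mm high, bound the bay 36 degrees either side.
- peg (a point): Top of one of the five equal upright turning pegs: round steel, 14 mm thick, from 30 to 90 mm height, 150 mm from the axis. This one stands 36 degrees counterclockwise (seen from above) of the heat sink's bay, the others every 72 degrees on, each at the outer end of a divider wall. Turns with the carousel.
- deck (a point): Centre of the upper deck, underside, 110 mm high, on the carousel's axis. The deck has 90 mm radius, carries tape reels up to 150 mm height, turns with the carousel and overhangs the inner part of the bays: a part must be taken with the tool leaning outward from the axis, about 25 to 45 degrees.
- heat_sink: The part wanted: aluminium block with five upright lengthwise fins, 40 mm long (own x), 28 mm wide (own y), 36 mm high, 50 to 105 g. Origin at the centre of its underside. It stands upright on the bay floor, own +x towards the carousel's axis within 15 degrees.
- vise: Small grey vise fixed to the bench. Origin on the bench, x along the sliding direction, away from the robot. Bed 190 x 90 mm (own x -110 to +80 mm), top 20 mm high. Fixed jaw: steel block 70 mm wide, its clamping face at own x = +50 mm, top 48 mm high. Between the jaws the bed is flat and free.
- jaw: Loose jaw of the vise: steel block 18 mm thick, 64 mm wide, 21 to 42 mm high, sliding along the vise's x with about 2.5 N friction, stays where left. Its origin is not on the block: the clamping face lies at own x = -25 mm, the back face at -43 mm. Origin is 0 to 14 mm ahead of the vise's at the start, 35 mm when the heat sink is clamped.
- jaw_back (a point): Middle of the loose jaw's back face (the face to push), 31.5 mm high; moves with the jaw.
- relay: Black block 28 x 30 x 25 mm in another bay. Origin at the centre of its underside.
- transformer: Steel core with yellow winding, 36 x 42 x 26 mm, in another bay. Origin at the centre of its underside.
- capacitor: Plain aluminium can, 30 mm diameter, 38 mm high, standing in another bay. Origin at the centre of its underside.
- mount_block: Plain aluminium block without fins, 42 x 28 x 22 mm, in another bay. Origin at the centre of its underside.
- screwdriver: Screwdriver lying on the bench left of the carousel, about 200 mm long.
- solder_reel: Grey reel standing on its end, 56 mm diameter, 40 mm high.
- display_board: Green circuit board 100 x 75 mm with grey display blocks, lying flat, 12 mm high.
- flux_jar: Small jar with white cap, 48 mm diameter, 50 mm high.
- pack: Black plastic case 60 x 40 x 22 mm lying between carousel and vise.
Not all that is in view belongs to the job. What is shaped like the heat_sink but blue is not meant.

How it is judged:
By the outcome, as a careful person would: the job done as asked, in the order asked, and still so for the second after the job is handed in, with the robot touching nothing.
It also fails if it takes over 72 s, if anything falls off the work surface, if the arm or the gripper's body presses on something with over 40 N, if the wrist force passes 120 N, or if a joint passes its speed limit or range.

## Working session

There is one attempt and no reset: what is moved stays moved. The work goes in short steps, Python scripts to look and compute and a tool call to move; the robot and the scene stay as the last step left them, time stands still between calls to the robot, and variables do not carry over. Pictures are saved under pics/ and viewed, and the job is handed in when it is done.

Besides the shell and the picture viewer there is one more tool, called after "Emit:" as a command line: name --argument value ..., lists and objects as JSON in quotes. apply_moves: Moves the arm, as the interface text tells. Its arguments: {"type":"object","properties":{"increments":{"type":"array"},"newtons":{"type":"number"}},"required":["increments"]}

```bash
ls; mkdir -p pics; python3 - <<'E'
from bench import robot, snapshot, camera_params
import cv2
print(robot.sense()); print(robot.tip_extent)
for n in ("scene","side","wrist"):
    p=camera_params(n); print(n,p)
    im,d=snapshot(n); cv2.imwrite(f"pics/{n}0.png",im[:,:,::-1])
E
```

```text
pics
{'clock': 0.0, 'joint_positions': array([ 1.01549457e+00,  4.94150341e-01,  1.34614258e+00,  4.76431285e-06,
        1.30252280e+00, -9.54929553e-02]), 'joint_vel': array([-0.00065359,  0.00119475, -0.00137637,  0.00042563, -0.00032681,
        0.00011505]), 'tau': array([ 1.07894029e-03, -8.82161164e+01, -3.83874857e+01, -8.59056536e-05,
        1.02056953e-02, -1.89963987e-05]), 'tcp_pos': array([0.27716199, 0.5597831 , 0.2417168 ]), 'tool_rot': array([ 2.66876607e+00,  1.65647325e+00, -1.72439083e-03]), 'wrist_force': array([-0.29291089, -0.24620118, -0.35778676]), 'torque': array([ 0.05848754,  0.00565815, -0.03564297]), 'gripper_width': 1.0002650927141352}
0.011
scene {'mtx': array([[548.72117823,   0.        , 324.25796329],
       [  0.        , 548.72117823, 235.8617102 ],
       [  0.        ,   0.        ,   1.        ]]), 'distortion': array([-0.06582171,  0.        ,  0.        ,  0.        ,  0.        ]), 'rvec': array([ 2.03778105,  0.99953091, -0.48303391]), 'tvec': array([-0.40533287, -0.15760236,  1.47784783])}
side {'mtx': array([[499.51577884,   0.        , 315.9215251 ],
       [  0.        , 499.51577884, 247.91923585],
       [  0.        ,   0.        ,   1.        ]]), 'distortion': array([0.03565203, 0.        , 0.        , 0.        , 0.        ]), 'rvec': array([ 0.13440776, -2.68363519,  1.51198859]), 'tvec': array([0.59194787, 0.05964219, 1.09215394])}
wrist {'mtx': array([[378.47738129,   0.        , 322.94736645],
       [  0.        , 378.47738129, 236.10707009],
       [  0.        ,   0.        ,   1.        ]]), 'distortion': array([-0.02771593,  0.        ,  0.        ,  0.        ,  0.        ]), 'rvec': array([-2.44297868, -1.5170796 , -0.22823863]), 'tvec': array([-0.62468615, -0.03846926,  0.38037355])}
```

View pics/scene0.png

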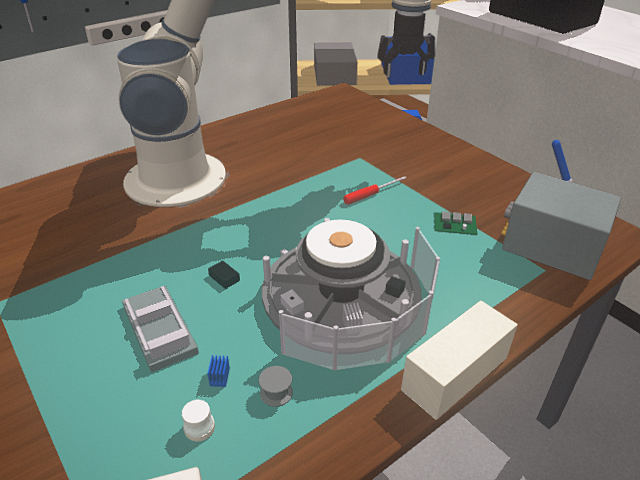

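View pics/side0.png

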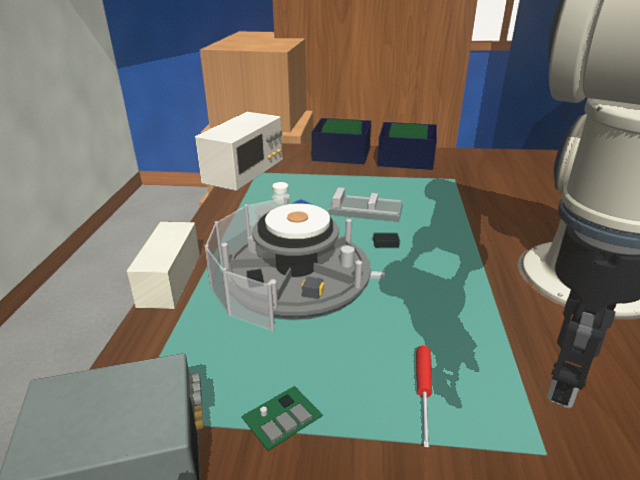

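View pics/wrist0.png

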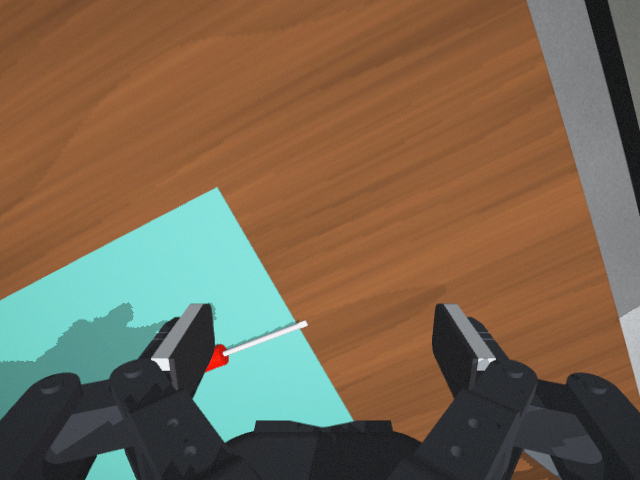

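The scene picture shows four candidates. The grey finned block in a rear bay at about (353,312) is probably the heat sink. The blue finned one at (219,371) is the decoy, the plain block at (292,298) is the mount block, and the capacitor appears only in side, at (347,255). Next I'll measure positions and take a close crop.

```bash
cat > h.py <<'E'
import numpy as np, cv2
from bench import robot, snapshot, camera_params, finder
from scipy.spatial.transform import Rotation as R
def cam(n):
    p=camera_params(n); Rm=cv2.Rodrigues(p["rvec"])[0]; return p,Rm,np.array(p["tvec"])
def world(n,us,vs,d,c=None):
    p,Rm,t=c or cam(n)
    q=cv2.undistortPoints(np.stack([us,vs],1).astype(float).reshape(-1,1,2),p["mtx"],p["distortion"]).reshape(-1,2)
    P=np.c_[q,np.ones(len(q))]*np.asarray(d)[:,None]
    return (P-t)@Rm
def proj(n,X,c=None):
    p,Rm,t=c or cam(n)
    return cv2.projectPoints(np.asarray(X,float).reshape(-1,3),p["rvec"],p["tvec"],p["mtx"],p["distortion"])[0].reshape(-1,2)
def cloud(n,d,c=None):
    v,u=np.nonzero(d>0); return u,v,world(n,u,v,d[v,u],c)
E
python3 - <<'E'
from h import *
for n in ("scene","side"):
    im,d=snapshot(n); np.savez(f"{n}.npz",im=im,d=d)
    for l in ["heat_sink","carousel","stand","deck","peg","bay","vise","jaw","jaw_back","relay","transformer","capacitor","mount_block","pack","solder_reel","flux_jar"]:
        r=finder.boxes_of(n,l)
        print(n,l,[(np.round(x["centre"],3).tolist(),round(x["score"],2),np.round(proj(n,x["centre"])[0]).tolist()) for x in r[:5]])
    if n=="scene": cv2.imwrite("pics/crop1.png",cv2.resize(im[270:350,250:450,::-1],None,fx=4,fy=4,interpolation=cv2.INTER_CUBIC))
print(robot.sense()["clock"])
E
```

```text
scene heat_sink [([0.727, 0.006, 0.057], 0.87, [350.0, 316.0]), ([0.666, -0.238, 0.029], 0.77, [217.0, 370.0]), ([0.71, 0.133, 0.055], 0.37, [394.0, 284.0])]
scene carousel [([0.657, 0.036, 0.053], 0.64, [339.0, 290.0]), ([0.503, -0.274, 0.021], 0.31, [157.0, 327.0])]
scene stand [([0.773, -0.014, 0.055], 0.73, [358.0, 338.0]), ([0.662, 0.035, 0.053], 0.35, [340.0, 292.0])]
scene deck [([0.662, 0.032, 0.055], 0.95, [339.0, 292.0]), ([0.775, -0.017, 0.056], 0.67, [358.0, 338.0])]
scene peg [([0.659, 0.037, 0.049], 0.79, [340.0, 292.0]), ([0.605, 0.441, 0.006], 0.6, [455.0, 222.0])]
scene bay [([0.66, 0.033, 0.052], 0.58, [339.0, 292.0])]
scene vise [([0.507, -0.275, 0.022], 0.96, [158.0, 328.0]), ([0.774, -0.018, 0.055], 0.39, [357.0, 339.0])]
scene jaw [([0.474, -0.267, 0.039], 0.69, [152.0, 310.0])]
scene jaw_back [([0.483, -0.268, 0.043], 0.81, [154.0, 311.0])]
scene relay [([0.71, 0.133, 0.052], 0.61, [394.0, 285.0])]
scene transformer []
scene capacitor [([0.751, -0.18, 0.041], 0.32, [273.0, 382.0])]
scene mount_block [([0.626, -0.049, 0.055], 0.6, [293.0, 299.0])]
scene pack [([
[... 642 characters left out ...]
[301.0, 270.0]), ([0.607, 0.45, 0.002], 0.28, [277.0, 419.0])]
side bay [([0.611, 0.106, 0.05], 0.65, [303.0, 268.0]), ([0.699, 0.146, 0.056], 0.61, [257.0, 275.0]), ([0.607, 0.449, 0.006], 0.54, [278.0, 417.0])]
side vise [([0.492, -0.244, 0.024], 0.62, [364.0, 207.0])]
side jaw [([0.473, -0.249, 0.044], 0.67, [372.0, 199.0])]
side jaw_back []
side relay [([0.701, 0.145, 0.057], 0.51, [256.0, 274.0])]
side transformer [([0.583, 0.169, 0.052], 0.61, [313.0, 286.0])]
side capacitor [([0.522, 0.056, 0.062], 0.79, [347.0, 253.0])]
side mount_block []
side pack [([0.435, -0.079, 0.022], 0.97, [386.0, 239.0])]
side solder_reel []
side flux_jar [([0.729, -0.296, 0.037], 0.55, [279.0, 191.0])]
1.85
```

View pics/crop1.png

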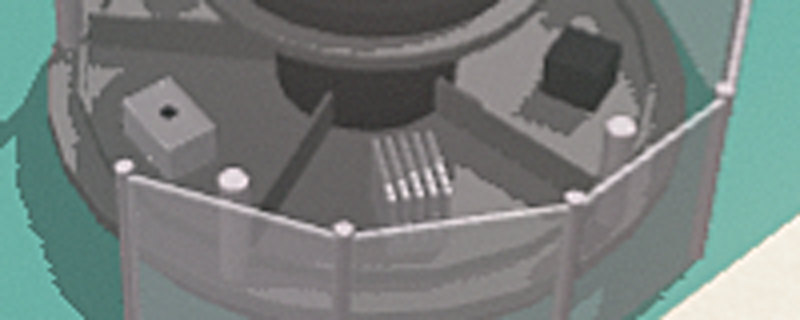

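The crop confirms it: the grey finned block at crop (412,170), scene (353,312), is the heat sink, sitting behind the guard. The mount block is plain with a hole. Now the geometry: axis, pegs, pointer, vise.

```bash
python3 - <<'E'
from h import *
from scipy.optimize import least_squares
C=[]
for n in ("scene","side"):
    z=np.load(n+".npz"); u,v,P=cloud(n,z["d"]); col=z["im"][v,u]; C.append((P,col,u,v))
    near=np.linalg.norm(P[:,:2]-[0.62,0.04],axis=1)<0.2
    h=np.histogram(P[near,2],bins=np.arange(-.01,.17,.01)); print(n,h[0])
    m=near&(abs(P[:,2]-0.15)<0.004)
    q=P[m]
    f=least_squares(lambda c:np.zeros(1),[0]) if 0 else None
    hull=cv2.convexHull(q[:,:2].astype(np.float32)).reshape(-1,2)
    (cx,cy),r=cv2.minEnclosingCircle(q[:,:2].astype(np.float32)); print("top disk",cx,cy,r,q[:,2].mean(),len(q))
    m=near&(P[:,2]>.082)&(P[:,2]<.094)&(np.linalg.norm(P[:,:2]-[cx,cy],axis=1)>.13)
    q=P[m]; 
    for p in q[::max(1,len(q)//40)]: pass
    # cluster
    lab=-np.ones(len(q),int); k=0
    for i in range(len(q)):
        if lab[i]<0:
            st=[i]; lab[i]=k
            while st:
                j=st.pop(); w=np.nonzero((lab<0)&(np.linalg.norm(q[:,:2]-q[j,:2],axis=1)<.008))[0]; lab[w]=k; st+=list(w)
            k+=1
    for i in range(k):
        c=q[lab==i]; 
        if len(c)>3:
            cc=c.mean(0); d=cc[:2]-[cx,cy]; print("  cl",len(c),cc.round(3),"r",np.hypot(*d).round(3),"ang",np.degrees(np.arctan2(d[1],d[0])).round(1))
z=np.load("scene.npz");cv2.imwrite("pics/crop2.png",cv2.resize(z["im"][240:380,100:300,::-1],None,fx=4,fy=4,interpolation=cv2.INTER_CUBIC))
z=np.load("side.npz");cv2.imwrite("pics/crop3.png",cv2.resize(z["im"][180:330,200:420,::-1],None,fx=3.6,fy=3.6,interpolation=cv2.INTER_CUBIC))
E
```

```text
scene [1001 4269  548 2371 3788 1398 1528  901  655  734  633  552  628  829
  965 2361  168]
top disk 0.6294149160385132 0.062282346189022064 0.06721490621566772 0.14760840869078098 1564
  cl 19 [0.499 0.13  0.09 ] r 0.147 ang 152.7
  cl 42 [0.657 0.21  0.088] r 0.15 ang 79.4
  cl 42 [ 0.529 -0.045  0.088] r 0.146 ang -133.1
  cl 53 [0.783 0.086 0.088] r 0.155 ang 8.8
  cl 675 [ 0.769 -0.031  0.088] r 0.168 ang -33.6
  cl 53 [ 0.703 -0.071  0.089] r 0.153 ang -61.0
side [ 191 2814  199 1483 3276 1113 1140  613  487  431  375  275  472  695
  637 1565  108]
top disk 0.6265790462493896 0.06376107782125473 0.06769369542598724 0.14743842592334538 1100
  cl 302 [ 0.755 -0.056  0.088] r 0.176 ang -43.0
  cl 29 [ 0.527 -0.039  0.088] r 0.143 ang -134.1
  cl 62 [0.808 0.062 0.088] r 0.182 ang -0.6
  cl 36 [0.779 0.089 0.088] r 0.154 ang 9.5
  cl 41 [0.498 0.133 0.088] r 0.146 ang 151.6
  cl 40 [0.653 0.213 0.088] r 0.152 ang 80.0
```

View pics/crop2.png

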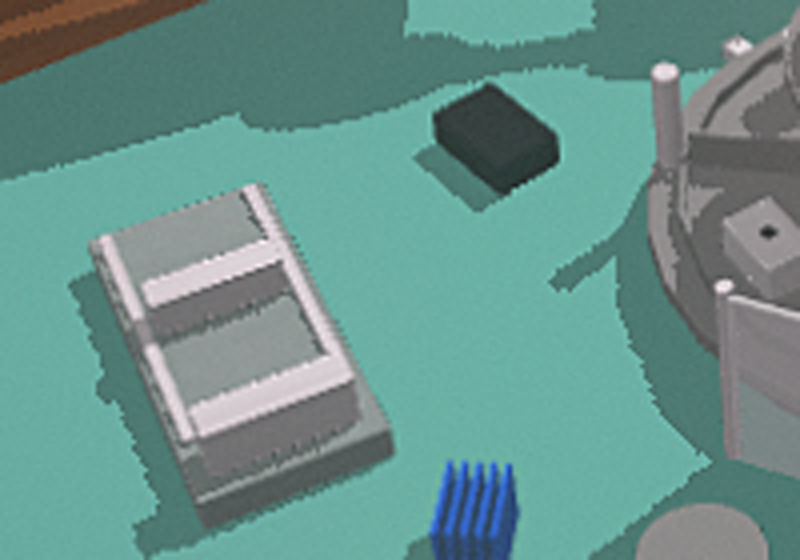

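View pics/crop3.png

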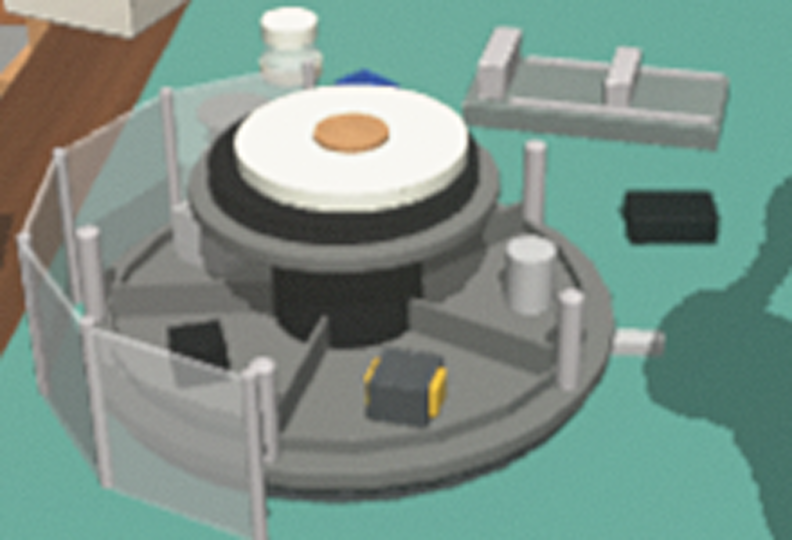

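```bash
python3 - <<'E'
from h import *
def rect(q): 
    (c,s,a)=cv2.minAreaRect((q[:,:2]*1000).astype(np.float32)); return np.round(c,1),np.round(s,1),round(a,1)
for n in ("scene","side"):
    z=np.load(n+".npz"); u,v,P=cloud(n,z["d"]);
    A=np.array([.633,.0635]); d=P[:,:2]-A; r=np.hypot(*d.T); a=np.degrees(np.arctan2(d[:,1],d[:,0]))
    m=(r>.163)&(r<.196)&(abs(P[:,2])>.003)&(abs(P[:,2])<.02)&(P[:,0]<.55)
    q=P[m]; 
    m2=(P[m][:,2]>.005)
    print(n,"pointer",len(q), "ang hist", [ (x,int(((a[m]//2)*2==x).sum())) for x in np.unique((a[m]//2)*2)], "z",np.median(q[:,2]))
    g=(r>.172)&(r<.19)&(P[:,2]>.03)&(P[:,2]<.11); b=a[g]; print("guard", np.percentile(b,[0,1,5,50,95,99,100]).round(1))
    V=(abs(P[:,0]-.50)<.13)&(abs(P[:,1]+.27)<.1)
    print(np.histogram(P[V,2],bins=np.arange(0,.06,.004)))
    for lo,hi in((.044,.052),(.038,.0435),(.016,.0235),(.008,.06)):
        q=P[V&(P[:,2]>lo)&(P[:,2]<hi)]; print(lo,len(q),rect(q))
E
```

```text
scene pointer 130 ang hist [(np.float64(-178.0), 8), (np.float64(-176.0), 19), (np.float64(-174.0), 4), (np.float64(-172.0), 3), (np.float64(-170.0), 5), (np.float64(-168.0), 2), (np.float64(-166.0), 3), (np.float64(-164.0), 2), (np.float64(-162.0), 1), (np.float64(-158.0), 2), (np.float64(-156.0), 1), (np.float64(-154.0), 5), (np.float64(-152.0), 7), (np.float64(-150.0), 3), (np.float64(-148.0), 6), (np.float64(-146.0), 1), (np.float64(-144.0), 2), (np.float64(-142.0), 5), (np.float64(-140.0), 4), (np.float64(-138.0), 6), (np.float64(-136.0), 3), (np.float64(-134.0), 4), (np.float64(-130.0), 6), (np.float64(-128.0), 5), (np.float64(-126.0), 5), (np.float64(-124.0), 4), (np.float64(-122.0), 3), (np.float64(-120.0), 4), (np.float64(-118.0), 1), (np.float64(170.0), 1), (np.float64(172.0), 2), (np.float64(174.0), 1), (np.float64(178.0), 2)] z 0.0038487710113196114
guard [-76.  -74.2 -70.3 -26.2  74.   82.4  84.8]
(array([5327,  275,   86,  108, 1128, 1133,  201,  115,  116,  155,  269,
        248,  154,    0]), array([0.   , 0.004, 0.008, 0.012, 0.016, 0.02 , 0.024, 0.028, 0.032,
     
[... 1506 characters left out ...]
 5), (np.float64(168.0), 2), (np.float64(170.0), 2), (np.float64(172.0), 4), (np.float64(174.0), 4), (np.float64(176.0), 3), (np.float64(178.0), 4)] z 0.003805177621844768
guard [-75.7 -72.4 -59.   31.5  81.8  84.4  84.8]
(array([1080,  119,  102,   94,  412,  507,   65,   29,   30,   31,   84,
         50,   48,    0]), array([0.   , 0.004, 0.008, 0.012, 0.016, 0.02 , 0.024, 0.028, 0.032,
       0.036, 0.04 , 0.044, 0.048, 0.052, 0.056]))
0.044 98 (array([ 533.6, -266.6]), array([ 68.8, 100.6]), 70.0)
0.038 95 (array([ 517.6, -271.6]), array([ 71.4, 113.5]), 83.5)
0.016 898 (array([ 488.4, -265.1]), array([ 94., 193.]), 83.7)
0.008 1452 (array([ 488.1, -264.8]), array([ 96.1, 192. ]), 82.2)
```

```bash
cat >> h.py <<'E'
def down(psi):
    c,s=np.cos(psi),np.sin(psi); return np.array([[c,s,0],[s,-c,0],[0,0,-1.]])
def lean(az,tilt,flip=1):
    """tool z points toward azimuth az by tilt from down; x = horizontal perpendicular (az+90)*flip"""
    z=np.array([np.sin(tilt)*np.cos(az),np.sin(tilt)*np.sin(az),-np.cos(tilt)])
    x=flip*np.array([-np.sin(az),np.cos(az),0]); return np.c_[x,np.cross(z,x),z]
def cur():
    s=robot.sense(); return R.from_rotvec(s["tool_rot"]).as_matrix(),np.array(s["tcp_pos"]),s
def inc(Rt,pt):
    R0,p0,s=cur(); r=R.from_matrix(R0.T@Rt).as_rotvec(); t=R0.T@(np.asarray(pt)-p0)*1000
    print("turn",r.round(3).tolist(),"shift",t.round(1).tolist(),"ang",np.degrees(np.linalg.norm(r)).round(1)); return r,t
E
python3 - <<'E'
from h import *
R0,p0,s=cur()
p,Rm,t=cam("wrist"); print("cam in tool",(R0.T@(-Rm.T@t-p0)).round(4)); print((R0.T@Rm.T).round(3))
inc(down(np.radians(135)),[.45,-.10,.32])
E
```

```text
cam in tool [ 0.0005 -0.0763 -0.1318]
[[ 1.     0.    -0.001]
 [-0.     0.955  0.297]
 [ 0.001 -0.297  0.955]]
turn [-0.0, 0.0, -1.245] shift [-514.9, 447.7, -77.7] ang 71.3
```

Emit:
apply_moves --increments '[[[0, 0, -0.46], [-515, 448, -78], 0.4], [[0, 0, -0.46], [-515, 448, -78], 0.4], [[0, 0, -0.46], [-515, 448, -78], 0.4], [[0, 0, -0.46], [-515, 448, -78], 0.4], [[0, 0, -0.46], [-515, 448, -78], 0.4], [[0, 0, -0.46], [-515, 448, -78], 0.4], [[0, 0, -0.46], [-515, 448, -78], 0.4], [[0, 0, -0.46], [-515, 448, -78], 0.4], [[0, 0, -0.46], [-515, 448, -78], 0.4], [[0, 0, -0.46], [-515, 448, -78], 0.4], [[0, 0, -0.46], [-515, 448, -78], 0.4], [[0, 0, -0.46], [-515, 448, -78], 0.4]]'

```text
clock: 3.05
tcp_pos: [0.4271, -0.0134, 0.3103]
tool_rot: [2.221, 2.221, 0.001]
wrist_force: [1.4, 1.7, 0.7]
gripper_width: 0.401
```

```bash
python3 - <<'E'
from h import *
inc(down(np.radians(90)),[.45,-.10,.32]); print(robot.sense()["tcp_pos"])
E
```

```text
turn [0.001, 0.0, 0.0] shift [-86.6, 22.9, -9.6] ang 0.0
[ 0.42712327 -0.01341843  0.31034306]
```

Emit:
apply_moves --increments '[[[0, 0, 0], [-86, 22, -10], 0.4], [[0, 0, 0], [-86, 22, -10], 0.4], [[0, 0, 0], [-86, 22, -10], 0.4], [[0, 0, 0], [-86, 22, -10], 0.4]]'

```text
clock: 3.45
tcp_pos: [0.449, -0.0978, 0.3197]
tool_rot: [-2.223, -2.219, -0.0]
wrist_force: [-0.2, -0.6, -0.1]
gripper_width: 0.402
```

```bash
python3 - <<'E'
from h import *
c=cam("wrist"); im,d=snapshot("wrist"); np.savez("w1.npz",im=im,d=d,rvec=c[0]["rvec"],t=c[2]); cv2.imwrite("pics/w1.png",im[:,:,::-1])
print(cur()[1],cur()[2]["joint_vel"])
u,v,P=cloud("wrist",d,c)
def rect(q): 
    (cc,s,a)=cv2.minAreaRect((q[:,:2]*1000).astype(np.float32)); return np.round(cc,1),np.round(s,1),round(a,1)
V=(abs(P[:,0]-.50)<.13)&(abs(P[:,1]+.27)<.1)
print(np.histogram(P[V,2],bins=np.arange(0,.06,.003)))
for lo,hi in((.045,.052),(.039,.0445),(.017,.0225),(.008,.06)):
    q=P[V&(P[:,2]>lo)&(P[:,2]<hi)]; print(lo,len(q),rect(q))
    if lo==.045:
        q=q[q[:,0]>.53]; print(rect(q))
    if lo==.039:
        q=q[q[:,0]<.52]; print(rect(q), q[:,2].mean())
A=np.array([.633,.0635]); dd=P[:,:2]-A; r=np.hypot(*dd.T); a=np.degrees(np.arctan2(dd[:,1],dd[:,0]))
m=(r>.165)&(r<.195)&(P[:,2]>.004)&(P[:,2]<.025)&(abs(P[:,1]-.05)<.05); q=P[m]; print("pointer",len(q),q.mean(0),rect(q),np.median(a[m]))
E
```

```text
[ 0.44869987 -0.09697339  0.31960726] [ 2.47620070e-02 -8.26590053e-03  9.28557753e-03 -1.05439890e-03
  3.07575101e-04  3.03434263e-05]
(array([17625,   509,   107,   114,   119,   178,  6834,  2189,   297,
         118,   117,   123,   132,   521,   557,   639,   341,     0,
           0]), array([0.   , 0.003, 0.006, 0.009, 0.012, 0.015, 0.018, 0.021, 0.024,
       0.027, 0.03 , 0.033, 0.036, 0.039, 0.042, 0.045, 0.048, 0.051,
       0.054, 0.057]))
0.045 980 (array([ 561.6, -277.7]), array([70.3, 21.3]), 82.3)
(array([ 561.6, -277.7]), array([70.3, 21.3]), 82.3)
0.039 1067 (array([ 514.7, -270.2]), array([ 70.2, 111. ]), 81.0)
(array([ 469.5, -265.2]), array([64., 19.]), 82.9) 0.0420054813767602
0.017 8265 (array([ 487.5, -267.7]), array([ 90.7, 190. ]), 82.6)
0.008 12305 (array([ 487.4, -267.7]), array([ 90.7, 190.1]), 82.6)
pointer 282 [0.45462366 0.04831439 0.01117331] (array([455. ,  48.9]), array([27.1, 12. ]), 4.8) -175.0980326315788
```

View pics/w1.png

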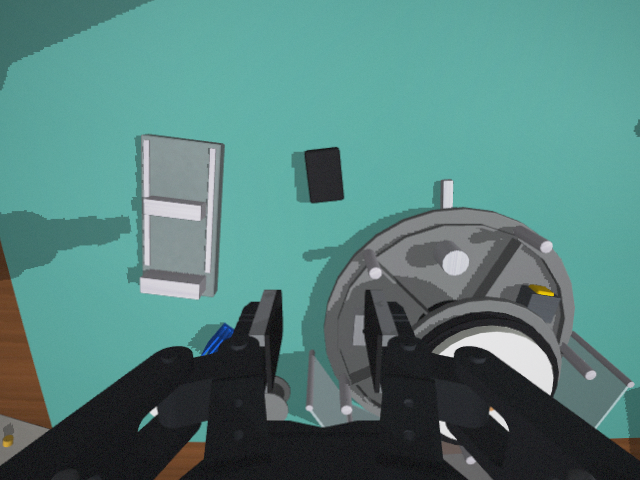

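```bash
python3 - <<'E'
from h import *
z=np.load("w1.npz"); p=camera_params("wrist"); c=(p|{"rvec":z["rvec"],"tvec":z["t"]},cv2.Rodrigues(z["rvec"])[0],z["t"])
u,v,P=cloud("wrist",z["d"],c)
A=np.array([.633,.0635])
for k in range(5):
    a=np.radians(9.3+72*k); t=A+.15*np.array([np.cos(a),np.sin(a)])
    m=(np.linalg.norm(P[:,:2]-t,axis=1)<.014)&(P[:,2]>.086)&(P[:,2]<.095)
    if m.sum()>5:
        q=P[m]; (cc,r)=cv2.minEnclosingCircle((q[:,:2]*1000).astype(np.float32)); print(k,m.sum(),q.mean(0).round(4),np.round(cc,1),round(r,1))
m=(P[:,2]>.02)&(P[:,2]<.04)&(np.linalg.norm(P[:,:2]-A,axis=1)<.17)
q=P[m]; r=np.linalg.norm(q[:,:2]-A,axis=1); q=q[r>.15]; 
from scipy.optimize import least_squares
f=least_squares(lambda x:np.hypot(q[:,0]-x[0],q[:,1]-x[1])-.157,A,loss="soft_l1",f_scale=.002); print(f.x,len(q))
a=np.radians(-134.9); A=np.array([.632,.0635])
inc(down(np.radians(135)),[*(A+.15*np.array([np.cos(a),np.sin(a)])),.12])
E
```

```text
0 76 [0.7779 0.0851 0.0889] [779.4  85.4] 7.3
1 107 [0.6525 0.2098 0.089 ] [652.7 211. ] 7.3
2 145 [0.4962 0.1289 0.0893] [497.2 129.3] 7.5
3 141 [ 0.5248 -0.0443  0.0897] [525.4 -44.1] 6.9
4 100 [ 0.698  -0.071   0.0891] [699.  -70.9] 6.9
[0.63300637 0.06326221] 4054
turn [-0.0, -0.001, -0.786] shift [54.2, 77.5, 199.6] ang 45.0
```

Emit:
apply_moves --increments '[[[0, 0, -0.79], [53, 76, 195], 0.4], [[0, 0, -0.79], [53, 76, 195], 0.4], [[0, 0, -0.79], [53, 76, 195], 0.4], [[0, 0, -0.79], [53, 76, 195], 0.4], [[0, 0, -0.79], [53, 76, 195], 0.4], [[0, 0, -0.79], [53, 76, 195], 0.4], [[0, 0, -0.79], [53, 76, 195], 0.4], [[0, 0, -0.79], [53, 76, 195], 0.4]]'

```text
clock: 4.3
tcp_pos: [0.5249, -0.0433, 0.1252]
tool_rot: [1.196, 2.905, 0.0]
wrist_force: [-0.2, 0.9, -0.3]
gripper_width: 0.4
```

```bash
python3 - <<'E'
from h import *
inc(down(np.radians(135.3)),[.5253,-.0444,.072]); print(cur()[1]); 
c=cam("wrist"); im,d=snapshot("wrist"); cv2.imwrite("pics/w2.png",im[:,:,::-1])
E
```

```text
turn [0.0, 0.0, -0.001] shift [-1.0, -0.5, 53.2] ang 0.1
[ 0.52492061 -0.0433473   0.12515275]
```

View pics/w2.png

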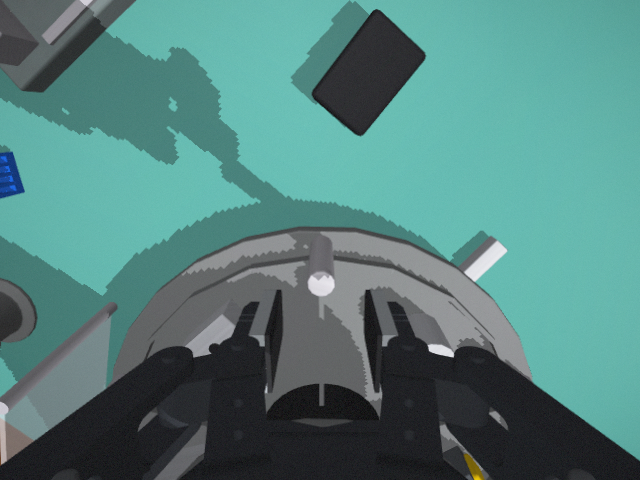

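The peg at (321,283) is centred between the pads at (277) and (366). Descending to grip it.

Emit:
apply_moves --increments '[[[0, 0, 0], [-1, 0, 30], 0.4], [[0, 0, 0], [-1, 0, 53], 0.4], [[0, 0, 0], [-1, 0, 53], 0.4], [[0, 0, 0], [-1, 0, 53], 0.4], [[0, 0, 0], [-1, 0, 53], 0.1], [[0, 0, 0], [-1, 0, 53], 0.1], [[0, 0, 0], [-1, 0, 53], 0.1], [[0, 0, 0], [-1, 0, 53], 0.1], [[0, 0, 0], [-1, 0, 53], 0.1]]' --newtons 25

```text
clock: 5.25
tcp_pos: [0.5265, -0.0451, 0.0731]
tool_rot: [1.195, 2.903, 0.001]
wrist_force: [-1.6, 0.3, 8.0]
gripper_width: 0.154
```

```bash
cat > arc.py <<'E'
from h import *
import sys
n,step=int(sys.argv[1]),float(sys.argv[2])
A=np.array([.6307,.0621]); R0,p0,s=cur(); 
d=p0[:2]-A; print("now",p0,s["gripper_width"],s["wrist_force"].round(1),"r",np.hypot(*d),"ang",np.degrees(np.arctan2(d[1],d[0])))
for k in range(1,n+1):
    th=np.radians(-step*k); Q=R.from_euler("z",th).as_matrix()
    r=R.from_matrix(R0.T@Q@R0).as_rotvec(); t=R0.T@(np.r_[A+Q[:2,:2]@d,p0[2]]-p0)*1000
    print([r.round(3).tolist(),t.round(1).tolist(),0.1],end=",")
E
python3 arc.py 12 3.2
```

```text
now [ 0.52649051 -0.04514038  0.07312658] 0.153692562444976 [-1.6  0.3  8. ] r 0.1495329993419384 ang -134.17878778403147
[[0.0, -0.0, 0.056], [8.3, 0.2, -0.0], 0.1],[[0.0, -0.0, 0.112], [16.7, 0.8, -0.0], 0.1],[[0.0, -0.0, 0.168], [25.0, 1.9, -0.0], 0.1],[[0.0, -0.0, 0.223], [33.2, 3.4, -0.1], 0.1],[[0.001, -0.0, 0.279], [41.3, 5.4, -0.1], 0.1],[[0.001, -0.0, 0.335], [49.3, 7.8, -0.1], 0.1],[[0.001, -0.0, 0.391], [57.1, 10.7, -0.1], 0.1],[[0.001, -0.001, 0.447], [64.7, 14.1, -0.1], 0.1],[[0.001, -0.001, 0.503], [72.2, 17.8, -0.1], 0.1],[[0.001, -0.001, 0.559], [79.5, 22.0, -0.1], 0.1],[[0.001, -0.001, 0.614], [86.5, 26.5, -0.1], 0.1],[[0.001, -0.001, 0.67], [93.2, 31.4, -0.1], 0.1],
```

Emit:
apply_moves --increments '[[[0, 0, 0.056], [8.4, 0.2, 0], 0.1], [[0, 0, 0.112], [16.7, 0.9, 0], 0.1], [[0, 0, 0.168], [25, 1.9, 0], 0.1], [[0, 0, 0.223], [33.2, 3.5, 0], 0.1], [[0, 0, 0.279], [41.3, 5.5, 0], 0.1], [[0, 0, 0.335], [49.3, 7.9, 0], 0.1], [[0, 0, 0.391], [57.1, 10.8, 0], 0.1], [[0, 0, 0.447], [64.7, 14.1, 0], 0.1], [[0, 0, 0.503], [72.2, 17.8, 0], 0.1], [[0, 0, 0.559], [79.5, 22, 0], 0.1], [[0, 0, 0.614], [86.5, 26.5, 0], 0.1], [[0, 0, 0.67], [93.2, 31.4, 0], 0.1]]'

```text
clock: 6.45
tcp_pos: [0.4824, 0.0432, 0.0731]
tool_rot: [2.085, 2.347, 0.002]
wrist_force: [0.3, -0.9, 10.1]
gripper_width: 0.148
```

```bash
python3 arc.py 12 3.1
```

```text
now [0.48236946 0.04317988 0.07309735] 0.1479411484535912 [ 0.3 -0.9 10.1] r 0.14953233866222038 ang -172.730960147863
[[0.0, -0.0, 0.054], [8.1, 0.1, -0.0], 0.1],[[0.0, -0.0, 0.108], [16.2, 0.7, -0.0], 0.1],[[0.0, -0.0, 0.162], [24.2, 1.7, -0.0], 0.1],[[0.0, -0.001, 0.216], [32.1, 3.2, -0.0], 0.1],[[0.0, -0.001, 0.271], [40.0, 5.1, -0.0], 0.1],[[0.0, -0.001, 0.325], [47.8, 7.4, -0.0], 0.1],[[0.0, -0.001, 0.379], [55.4, 10.1, -0.0], 0.1],[[0.0, -0.001, 0.433], [62.8, 13.2, 0.0], 0.1],[[0.0, -0.001, 0.487], [70.1, 16.7, 0.0], 0.1],[[0.0, -0.001, 0.541], [77.2, 20.7, 0.0], 0.1],[[0.0, -0.001, 0.595], [84.1, 25.0, 0.0], 0.1],[[0.0, -0.002, 0.649], [90.7, 29.6, 0.0], 0.1],
```

Forces are low. I'll continue the stroke, and extend it if the arm keeps following comfortably.

Emit:
apply_moves --increments '[[[0, 0, 0.054], [8.1, 0.2, 0], 0.1], [[0, 0, 0.108], [16.2, 0.8, 0], 0.1], [[0, 0, 0.162], [24.2, 1.8, 0], 0.1], [[0, 0, 0.216], [32.1, 3.3, 0], 0.1], [[0, 0, 0.271], [40, 5.2, 0], 0.1], [[0, 0, 0.325], [47.8, 7.4, 0], 0.1], [[0, 0, 0.379], [55.4, 10.1, 0], 0.1], [[0, 0, 0.433], [62.8, 13.2, 0], 0.1], [[0, 0, 0.487], [70.1, 16.7, 0], 0.1], [[0, 0, 0.541], [77.2, 20.7, 0], 0.1], [[0, 0, 0.595], [84.1, 25, 0], 0.1], [[0, 0, 0.649], [90.7, 29.6, 0], 0.1]]'

```text
clock: 7.65
tcp_pos: [0.501, 0.137, 0.0731]
tool_rot: [2.726, 1.56, 0.003]
wrist_force: [0.5, -0.7, 7.8]
gripper_width: 0.151
```

```bash
python3 arc.py 12 3.1; python3 -c "
from bench import robot; print(robot.sense()['joint_positions'])"
```

```text
now [0.50097038 0.13699323 0.07312329] 0.15109153417859392 [ 0.5 -0.7  7.8] r 0.14979575872083947 ang 150.0020549286857
[[-0.0, -0.0, 0.054], [8.1, 0.2, 0.0], 0.1],[[-0.0, -0.0, 0.108], [16.2, 0.8, 0.0], 0.1],[[-0.0, -0.0, 0.162], [24.2, 1.8, 0.0], 0.1],[[-0.0, -0.0, 0.216], [32.2, 3.3, 0.1], 0.1],[[-0.0, -0.0, 0.271], [40.1, 5.1, 0.1], 0.1],[[-0.0, -0.001, 0.325], [47.8, 7.5, 0.1], 0.1],[[-0.001, -0.001, 0.379], [55.5, 10.2, 0.1], 0.1],[[-0.001, -0.001, 0.433], [62.9, 13.3, 0.1], 0.1],[[-0.001, -0.001, 0.487], [70.2, 16.9, 0.1], 0.1],[[-0.001, -0.001, 0.541], [77.3, 20.8, 0.1], 0.1],[[-0.001, -0.001, 0.595], [84.2, 25.1, 0.2], 0.1],[[-0.001, -0.001, 0.649], [90.8, 29.8, 0.2], 0.1],[ 1.51922441e-01  5.85156571e-01  1.77908846e+00 -3.86450738e-06
  7.75116403e-01 -8.87774019e-01]
```

Emit:
apply_moves --increments '[[[0, 0, 0.054], [8.1, 0.2, 0], 0.1], [[0, 0, 0.108], [16.2, 0.8, 0], 0.1], [[0, 0, 0.162], [24.2, 1.8, 0], 0.1], [[0, 0, 0.216], [32.2, 3.3, 0], 0.1], [[0, 0, 0.271], [40.1, 5.1, 0], 0.1], [[0, 0, 0.325], [47.8, 7.5, 0], 0.1], [[0, 0, 0.379], [55.5, 10.2, 0], 0.1], [[0, 0, 0.433], [62.9, 13.3, 0], 0.1], [[0, 0, 0.487], [70.2, 16.9, 0], 0.1], [[0, 0, 0.541], [77.3, 20.8, 0], 0.1], [[0, 0, 0.595], [84.2, 25.1, 0], 0.1], [[0, 0, 0.649], [90.8, 29.8, 0], 0.1]]'

```text
clock: 8.85
tcp_pos: [0.5723, 0.2006, 0.0731]
tool_rot: [-3.081, -0.61, -0.003]
wrist_force: [-1.3, 3.2, 5.1]
gripper_width: 0.151
```

```bash
python3 arc.py 12 3.0; python3 -c "
from bench import robot; print(robot.sense()['joint_positions'])"
```

```text
now [0.57233661 0.20060487 0.07313546] 0.15141040056766447 [-1.3  3.2  5.1] r 0.15029931564117832 ang 112.84965807523879
[[-0.0, 0.0, 0.052], [7.9, 0.1, 0.0], 0.1],[[-0.0, 0.0, 0.105], [15.7, 0.7, 0.0], 0.1],[[-0.0, 0.0, 0.157], [23.5, 1.7, 0.0], 0.1],[[-0.0, 0.0, 0.209], [31.3, 3.0, 0.1], 0.1],[[-0.0, 0.0, 0.262], [38.9, 4.8, 0.1], 0.1],[[-0.001, 0.0, 0.314], [46.5, 7.0, 0.1], 0.1],[[-0.001, 0.0, 0.367], [53.9, 9.5, 0.1], 0.1],[[-0.001, 0.0, 0.419], [61.2, 12.5, 0.1], 0.1],[[-0.001, 0.0, 0.471], [68.4, 15.8, 0.1], 0.1],[[-0.001, 0.0, 0.524], [75.3, 19.5, 0.1], 0.1],[[-0.001, 0.0, 0.576], [82.1, 23.6, 0.1], 0.1],[[-0.001, 0.0, 0.628], [88.6, 28.0, 0.1], 0.1],[ 2.38424972e-01  6.68318169e-01  1.55709756e+00  6.22179958e-04
  9.14469970e-01 -1.52669963e-01]
```

Emit:
apply_moves --increments '[[[0, 0, 0.052], [7.9, 0.1, 0], 0.1], [[0, 0, 0.105], [15.7, 0.7, 0], 0.1], [[0, 0, 0.157], [23.5, 1.7, 0], 0.1], [[0, 0, 0.209], [31.3, 3, 0], 0.1], [[0, 0, 0.262], [38.9, 4.7, 0], 0.1], [[0, 0, 0.314], [46.5, 6.8, 0], 0.1], [[0, 0, 0.367], [53.9, 9.3, 0], 0.1], [[0, 0, 0.419], [61.2, 12.2, 0], 0.1], [[0, 0, 0.471], [68.4, 15.5, 0], 0.1], [[0, 0, 0.524], [75.3, 19.2, 0], 0.1], [[0, 0, 0.576], [82.1, 23.2, 0], 0.1], [[0, 0, 0.63], [88.8, 27.7, 0], 0.1]]'

```text
clock: 10.05
tcp_pos: [0.6652, 0.2089, 0.0732]
tool_rot: [-3.118, 0.375, -0.003]
wrist_force: [1.5, 2.9, 2.6]
gripper_width: 0.156
```

```bash
cat > pegs.py <<'E'
from h import *
# peg phase from scene+side
from scipy.optimize import least_squares
for n in ("scene","side"):
    im,d=snapshot(n); u,v,P=cloud(n,d); A=np.array([.632,.0628]); dd=P[:,:2]-A; r=np.hypot(*dd.T); a=np.degrees(np.arctan2(dd[:,1],dd[:,0]))
    np.savez(f"{n}2.npz",im=im,d=d); cv2.imwrite(f"pics/{n}2.png",im[:,:,::-1])
    m=(P[:,2]>.083)&(P[:,2]<.095)&(r>.138)&(r<.162)
    aa=a[m]; 
    best=max(np.arange(0,72,.5),key=lambda p:(abs((aa-p+36)%72-36)<3).sum()); 
    for k in range(5):
        w=m&(abs((a-best-72*k+180)%360-180)<4)
        if w.sum()>3: c=P[w].mean(0); e=c[:2]-A; print(n,w.sum(),c.round(4),"ang",np.degrees(np.arctan2(e[1],e[0])).round(1),"r",np.hypot(*e).round(4))
E
python3 arc.py 1 1; python3 pegs.py
```

```text
now [0.66518959 0.20885198 0.07317308] 0.15594352980337356 [1.5 2.9 2.6] r 0.15075036980964823 ang 76.77438636722849
[[-0.0, 0.0, 0.017], [2.6, 0.0, 0.0], 0.1],scene 55 [0.7838 0.0751 0.0881] ang 4.6 r 0.1523
scene 31 [0.6589 0.2039 0.0894] ang 79.2 r 0.1436
scene 31 [0.5054 0.1396 0.0886] ang 148.8 r 0.1481
scene 42 [ 0.5213 -0.0365  0.0883] ang -138.1 r 0.1487
scene 55 [ 0.6932 -0.0758  0.0882] ang -66.2 r 0.1515
side 32 [0.78   0.0773 0.0883] ang 5.6 r 0.1488
side 43 [0.6713 0.2099 0.0904] ang 75.1 r 0.1523
side 42 [0.5042 0.1438 0.0884] ang 147.6 r 0.1513
side 28 [ 0.5179 -0.0304  0.0882] ang -140.8 r 0.1473
```

View pics/side2.png

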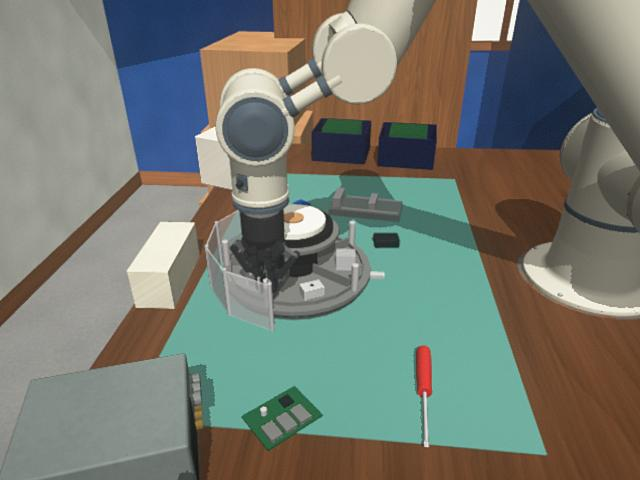

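Pegs now sit at a phase of about 4.8°, against a target of about 4.6°, and the side view shows the finned sink at the front (345,258). Releasing and lifting.

Emit:
apply_moves --increments '[[[0, 0, 0], [0, 0, 0], 0.4], [[0, 0, 0], [0, 0, 0], 0.4], [[0, 0, 0], [0, 0, 0], 0.4], [[0, 0, 0], [0, 0, -50], 0.4], [[0, 0, 0], [0, 0, -100], 0.4], [[0, 0, 0], [0, 0, -150], 0.4], [[0, 0, 0], [0, 0, -180], 0.4], [[0, 0, 0], [0, 0, -180], 0.4], [[0, 0, 0], [0, 0, -180], 0.4]]'

```text
clock: 11.05
tcp_pos: [0.6641, 0.2083, 0.252]
tool_rot: [-3.12, 0.371, -0.001]
wrist_force: [0.0, 0.8, 0.1]
gripper_width: 0.397
```

```bash
python3 - <<'E'
from h import *
Rl=lean(np.radians(4.6),np.radians(35)); g=np.array([.523,.053,.055]); pt=g-Rl[:,2]*.15; print(cur()[1],pt)
inc(Rl,pt)
Rl=lean(np.radians(4.6),np.radians(5));inc(Rl,[.40,.053,.26])
E
```

```text
[0.66411349 0.2082722  0.25202536] [0.43724067 0.04609997 0.17787281]
turn [-0.416, 0.574, -1.821] shift [-182.6, 210.9, 74.0] ang 112.0
turn [-0.059, 0.082, -1.886] shift [-220.3, 212.9, -8.1] ang 108.2
```

Emit:
apply_moves --increments '[[[-0.416, 0.574, -1.821], [-183, 211, 20], 0.55], [[-0.416, 0.574, -1.821], [-183, 211, 20], 0.55], [[-0.416, 0.574, -1.821], [-183, 211, 20], 0.55], [[-0.416, 0.574, -1.821], [-183, 211, 20], 0.55], [[-0.416, 0.574, -1.821], [-183, 211, 50], 0.55], [[-0.416, 0.574, -1.821], [-183, 211, 74], 0.55], [[-0.416, 0.574, -1.821], [-183, 211, 74], 0.55], [[-0.416, 0.574, -1.821], [-183, 211, 74], 0.55], [[-0.416, 0.574, -1.821], [-183, 211, 74], 0.55], [[-0.416, 0.574, -1.821], [-183, 211, 74], 0.55], [[-0.416, 0.574, -1.821], [-183, 211, 74], 0.55], [[-0.416, 0.574, -1.821], [-183, 211, 74], 0.55]]'

```text
clock: 12.25
tcp_pos: [0.4347, 0.0469, 0.1804]
tool_rot: [2.129, 1.716, 0.542]
wrist_force: [0.6, 0.3, 0.4]
gripper_width: 0.55
```

```bash
python3 - <<'E'
from h import *
Rl=lean(np.radians(4.6),np.radians(35)); g=np.array([.523,.053,.055]); pt=g-Rl[:,2]*.15; print(cur()[1],pt)
inc(Rl,pt)
E
```

```text
[0.43471734 0.04686326 0.18041531] [0.43724067 0.04609997 0.17787281]
turn [-0.078, 0.085, -0.271] shift [-0.5, 1.0, 3.5] ang 16.9
```

Emit:
apply_moves --increments '[[[-0.078, 0.085, -0.271], [0, 1, 3], 0.55], [[-0.078, 0.085, -0.271], [0, 1, 3], 0.55], [[-0.078, 0.085, -0.271], [0, 1, 3], 0.55], [[-0.078, 0.085, -0.271], [0, 1, 3], 0.55], [[-0.078, 0.085, -0.271], [0, 1, 3], 0.55]]'

```text
clock: 12.75
tcp_pos: [0.4326, 0.0499, 0.1812]
tool_rot: [1.994, 1.877, 0.583]
wrist_force: [-0.3, 0.8, -0.9]
gripper_width: 0.55
```

```bash
python3 - <<'E'
from h import *
c=cam("wrist"); im,d=snapshot("wrist"); np.savez("w3.npz",im=im,d=d,rvec=c[0]["rvec"],t=c[2]); cv2.imwrite("pics/w3.png",im[:,:,::-1])
r=finder.boxes_of("wrist","heat_sink"); print([(x["centre"],x["score"]) for x in r])
r=finder.cut_out("wrist","heat_sink")
if r:
    m=r[0]["pixels"]; v,u=np.nonzero(m&(d>0)); P=world("wrist",u,v,d[v,u],c)
    print(len(P),np.percentile(P,[2,50,98],axis=0).round(4))
    q=P[P[:,2]>.062]; print(len(q),q[:,2].mean(),cv2.minAreaRect((q[:,:2]*1000).astype(np.float32)))
    k=im.copy(); k[m]=k[m]//2+np.array([100,0,0],np.uint8); cv2.imwrite("pics/w3m.png",k[:,:,::-1])
u,v,P=cloud("wrist",d,c)
m=(np.linalg.norm(P[:,:2]-[.523,.053],axis=1)<.035)&(P[:,2]>.061)&(P[:,2]<.07); q=P[m]; print(m.sum(),q[:,2].mean(),cv2.minAreaRect((q[:,:2]*1000).astype(np.float32)))
print(cur()[1])
E
```

```text
[([0.5196, 0.0526, 0.0508], 0.82), ([0.6508, -0.2257, 0.0154], 0.75)]
1075 [[ 6.346e-01 -2.718e-01  2.000e-04]
 [ 6.512e-01 -2.263e-01  8.900e-03]
 [ 7.212e-01 -2.098e-01  3.600e-02]]
0 nan ((0.0, 0.0), (0.0, 0.0), 0.0)
641 0.06552209736657882 ((525.928955078125, 57.10881042480469), (41.30134963989258, 27.981727600097656), 3.9202215671539307)
[0.43285658 0.04973335 0.1814755 ]<stdin>:8: RuntimeWarning: Mean of empty slice.
  ret = ret.dtype.type(ret / rcount)
```

View pics/w3m.png

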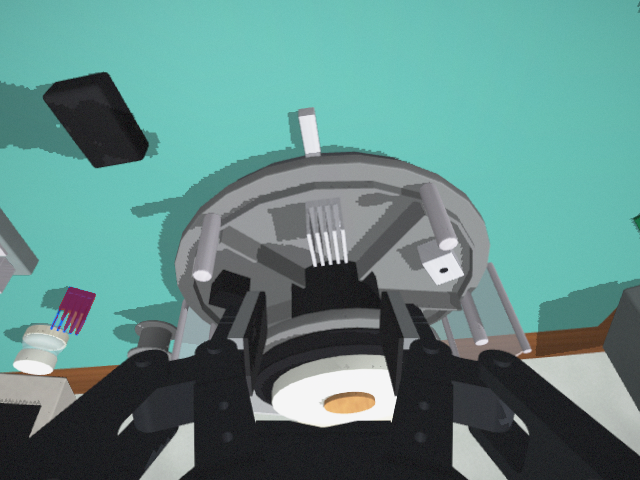

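```bash
python3 - <<'E'
from h import *
z=np.load("w3.npz"); p=camera_params("wrist"); c=(p|{"rvec":z["rvec"],"tvec":z["t"]},cv2.Rodrigues(z["rvec"])[0],z["t"])
u,v,P=cloud("wrist",z["d"],c); A=np.array([.632,.0628]); T=[]
for a in (-139.4,148.6,76.6):
    t=A+.15*np.array([np.cos(np.radians(a)),np.sin(np.radians(a))])
    m=(np.linalg.norm(P[:,:2]-t,axis=1)<.016)&(P[:,2]>.086)&(P[:,2]<.094); q=P[m]
    if m.sum()>5: cc,r=cv2.minEnclosingCircle((q[:,:2]*1000).astype(np.float32)); print(a,m.sum(),np.round(cc,1),round(r,1)); T.append(cc)
m=(P[:,0]<.475)&(P[:,0]>.435)&(abs(P[:,1]-.05)<.03)&(P[:,2]>.004)&(P[:,2]<.03);q=P[m]; print(m.sum(),q.mean(0),cv2.minAreaRect((q[:,:2]*1000).astype(np.float32)))
a,b=np.array(T[0]),np.array(T[1]); n=b-a; print("bay dir",np.degrees(np.arctan2(-n[0],n[1])),"mid",(a+b)/2,"len",np.linalg.norm(n))
Rl=lean(np.radians(3.9),np.radians(35)); g=np.array([.5259,.0571,.052])
for k in (.06,.0): inc(Rl,g+Rl[:,2]*(.008-k))
print(cur()[2]["joint_positions"])
E
```

```text
-139.4 224 [517.6 -34.7] 7.3
148.6 267 [502.5 139.7] 7.3
76.6 103 [665.1 208.1] 7.9
1331 [0.46383713 0.05333903 0.01794387] ((457.7972106933594, 55.70759963989258), (34.332786560058594, 48.49574661254883), 0.09167469292879105)
bay dir 4.934854502726986 mid [510.04374695  52.50470734] len 175.07189301212898
turn [-0.071, 0.008, -0.13] shift [2.6, 9.6, 107.2] ang 8.5
turn [-0.071, 0.008, -0.13] shift [3.3, 13.8, 167.0] ang 8.5
[-0.07642382  0.21916692  2.2877101   0.62311769  0.12202703 -2.18430548]
```

```bash
cat > fk.py <<'E'
from h import *
from scipy.optimize import least_squares
Ry=lambda a:R.from_euler("y",a).as_matrix(); Rz=lambda a:R.from_euler("z",a).as_matrix()
def fk(q,g):
    a1,d1,l2,c,l3,L=g; M=Rz(q[0]); p=M@[a1,0,d1]; M=M@Ry(q[1]); p=p+M@[0,0,l2]; M=M@Ry(q[2]); p=p+M@[c,0,l3]
    M=M@Rz(q[3])@Ry(q[4])@Rz(q[5]); return p+M@[0,0,L],M
D=[([1.01549457e+00,4.94150341e-01,1.34614258e+00,0,1.30252280e+00,-9.54929553e-02],[0.27716199,0.5597831,0.2417168]),
([1.51922441e-01,5.85156571e-01,1.77908846,0,.775116403,-.887774019],[0.50097,.13699,.07312]),
([.238424972,.668318169,1.55709756,.00062,.91446997,-.15267],[.57234,.2006,.07314])]
def G(extra=[]):
    DD=D+extra
    return least_squares(lambda g:np.concatenate([fk(q,g)[0]-p for q,p in DD]),[0,.3,.4,0,.4,.25],x_scale=.1)
E
python3 - <<'E'
from fk import *
R0,p0,s=cur(); f=G([(s["joint_positions"],p0)]); print(f.x.round(4),abs(f.fun).max())
p,M=fk(s["joint_positions"],f.x); print(R.from_matrix(M.T@R0).as_rotvec().round(3))
g=f.x; np.save("g.npy",g)
lo=np.array([-2.91,-.82,.22,-1.22,.12,-3.08]); hi=np.array([2.91,2.16,2.67,4.37,2.79,3.08])
E0=M.T@R0
def ik(Rt,pt,q0):
    return least_squares(lambda q:np.r_[(fk(q,g)[0]-pt)*10,R.from_matrix((fk(q,g)[1]@E0).T@Rt).as_rotvec()],np.clip(q0,lo+.001,hi-.001),bounds=(lo,hi))
for tilt in (20,25,30,35,40,45):
  for az in (3.9,):
    for k in (0,.06,.12):
      Rl=lean(np.radians(az),np.radians(tilt)); gp=np.array([.5259,.0571,.052]); pt=gp+Rl[:,2]*(.008-k)
      r=min([ik(Rl,pt,q) for q in ([.1,.3,2,0,.3,-1.5],[.1,.3,2,.6,.3,-2],[.1,.3,2,3.14,.3,1.5],[.1,.3,2,2.5,.3,1.],[.1,.3,2,3.14,.3,-1.5])],key=lambda r:r.cost); print(tilt,k,round(r.cost,6),r.x.round(2))
E
```

```text
[-0.0444  0.2943  0.6471  0.1268  0.4084  0.3868] 0.05981728433293855
[-0.    -0.     3.142]
20 0 0.0 [ 0.12  0.6   2.06 -0.13  0.14 -1.39]
20 0.06 0.0 [ 0.12  0.47  2.06 -0.07  0.26 -1.45]
20 0.12 0.0 [ 0.13  0.34  2.05 -0.05  0.41 -1.47]
25 0 0.000484 [0.13 0.63 2.16 3.41 0.12 1.36]
25 0.06 0.000193 [ 0.13  0.48  2.13 -0.27  0.12 -1.25]
25 0.12 0.0 [ 0.13  0.34  2.15 -0.13  0.22 -1.39]
30 0 0.0 [0.13 0.65 2.21 3.27 0.25 1.5 ]
30 0.06 0.0 [0.14 0.51 2.24 3.39 0.14 1.38]
30 0.12 0.000969 [ 0.18  0.35  2.22 -0.71  0.12 -0.76]
35 0 0.0 [0.14 0.71 2.28 3.23 0.46 1.55]
35 0.06 0.0 [0.14 0.57 2.33 3.26 0.38 1.52]
35 0.12 0.0 [0.16 0.41 2.36 3.35 0.25 1.44]
40 0 0.0 [0.14 0.79 2.36 3.22 0.7  1.57]
40 0.06 0.0 [0.15 0.67 2.43 3.23 0.66 1.57]
40 0.12 0.0 [0.17 0.52 2.48 3.27 0.56 1.54]
45 0 0.0 [0.15 0.9  2.43 3.21 0.97 1.59]
45 0.06 0.0 [0.16 0.82 2.53 3.22 1.   1.6 ]
45 0.12 0.0 [0.19 0.73 2.62 3.24 0.99 1.6 ]
```

```bash
sed -i 's/a1,d1,l2,c,l3,L=g;/a1,d1,l2,c,l3,L,b=g;/; s/\[a1,0,d1\]/[a1,b,d1]/; s/\[0,.3,.4,0,.4,.25\]/[0,.3,.4,0,.4,.25,.06]/' fk.py
cat >> fk.py <<'E'
lo=np.array([-2.91,-.82,.22,-1.22,.12,-3.08]); hi=np.array([2.91,2.16,2.67,4.37,2.79,3.08])
E0=Rz(np.pi)
try: g=np.load("g.npy")
except Exception: pass
def ik(Rt,pt,q0):
    return least_squares(lambda q:np.r_[(fk(q,g)[0]-pt)*10,R.from_matrix((fk(q,g)[1]@E0).T@Rt).as_rotvec()],np.clip(q0,lo+.001,hi-.001),bounds=(lo,hi))
def scan(Rl,pt):
    out=[]
    for q in ([.1,.3,2,0,.3,-1.5],[.1,.3,2,.6,.3,-2],[.1,.3,2,3.14,.3,1.5],[.1,.3,2,2.5,.3,1.],[.1,.3,2,3.14,.3,-1.5],[.1,.3,2,1.57,.3,0.],[-.5,.3,2,1.57,.3,-3.],[-.5,.3,2,3,.3,2.5]):
        try:out.append(ik(Rl,pt,np.array(q)))
        except Exception: pass
    return sorted(out,key=lambda r:r.cost)
E
python3 - <<'E'
import fk
from fk import *
R0,p0,s=cur(); f=G([(s["joint_positions"],p0)]); print(f.x.round(4),abs(f.fun).max())
p,M=fk.fk(s["joint_positions"],f.x); print(R.from_matrix(M.T@R0).as_rotvec().round(3))
fk.g=f.x; np.save("g.npy",f.x)
for tilt in (25,30,35,40,45):
    for k in (0,.06,.12):
      Rl=lean(np.radians(3.9),np.radians(tilt)); gp=np.array([.5259,.0571,.052]); pt=gp+Rl[:,2]*(.008-k)
      for r in scan(Rl,pt)[:4]: print(tilt,k,round(r.cost,6),r.x.round(2))
E
```

```text
[-0.      0.2566  0.5968  0.1179  0.3844  0.3243  0.0596] 4.295873933093941e-06Traceback (most recent call last):
  File "<stdin>", line 4, in <module>
AttributeError: 'function' object has no attribute 'fk'
```

```bash
python3 - <<'E'
import fk as F
from fk import G
from h import *
R0,p0,s=cur(); f=G([(s["joint_positions"],p0)]); np.save("g.npy",f.x); F.g=f.x
p,M=F.fk(s["joint_positions"],f.x); print(R.from_matrix(M.T@R0).as_rotvec().round(3))
for tilt in (25,30,35,40,45):
    for k in (0,.06,.12):
      Rl=lean(np.radians(3.9),np.radians(tilt)); gp=np.array([.5259,.0571,.052]); pt=gp+Rl[:,2]*(.008-k)
      print(tilt,k,[(round(r.cost,5),r.x.round(2).tolist()) for r in F.scan(Rl,pt)[:8] if r.cost<1e-4])
E
```

```text
[-0.    -0.     3.142]
25 0 []
25 0.06 [(np.float64(8e-05), [-0.04, 0.48, 2.13, 0.42, 0.12, -2.08]), (np.float64(8e-05), [-0.04, 0.48, 2.13, 0.42, 0.12, -2.08]), (np.float64(8e-05), [-0.04, 0.48, 2.13, 0.42, 0.12, -2.08]), (np.float64(8e-05), [-0.04, 0.48, 2.13, 0.42, 0.12, -2.08])]
25 0.12 [(np.float64(0.0), [-0.04, 0.33, 2.14, 0.2, 0.24, -1.86]), (np.float64(0.0), [-0.04, 0.33, 2.14, 0.2, 0.24, -1.86]), (np.float64(0.0), [-0.04, 0.33, 2.14, 0.2, 0.24, -1.86]), (np.float64(0.0), [-0.04, 0.33, 2.14, 0.2, 0.24, -1.86])]
30 0 [(np.float64(0.0), [-0.04, 0.66, 2.18, 2.91, 0.23, 1.71]), (np.float64(0.0), [-0.04, 0.66, 2.18, 2.91, 0.23, 1.71]), (np.float64(0.0), [-0.04, 0.66, 2.18, 2.91, 0.23, 1.71]), (np.float64(0.0), [-0.04, 0.66, 2.18, 2.91, 0.23, 1.71])]
30 0.06 [(np.float64(0.0), [-0.05, 0.51, 2.22, 2.67, 0.13, 1.94]), (np.float64(0.0), [-0.05, 0.51, 2.22, 2.67, 0.13, 1.94]), (np.float64(0.0), [-0.05, 0.51, 2.22, 2.67, 0.13, 1.94]), (np.float64(0.0), [-0.05, 0.51, 2.22, 2.67, 0.13, 1.94])]
30 0.12 []
35 0 [(np.float64(0.0), [-0.04, 0.71, 2.25, 2.99, 0.43, 1.62]), (np.float64(0.0), [-0
[... 1370 characters left out ...]
.0), [-0.06, 0.85, 2.37, 3.02, 0.87, 1.56]), (np.float64(0.0), [-0.06, 0.85, 2.37, 3.02, 0.87, 1.56]), (np.float64(0.0), [-0.06, 0.85, 2.37, 3.02, 0.87, 1.56]), (np.float64(0.0), [-0.06, 0.85, 2.37, 3.02, 0.87, 1.56])]
45 0.06 [(np.float64(0.0), [-0.08, 0.76, 2.48, 3.01, 0.88, 1.55]), (np.float64(0.0), [-0.08, 0.76, 2.48, 3.01, 0.88, 1.55]), (np.float64(0.0), [-0.08, 0.76, 2.48, 3.01, 0.88, 1.55]), (np.float64(0.0), [-0.08, 0.76, 2.48, 3.01, 0.88, 1.55])]
45 0.12 [(np.float64(0.0), [-0.11, 0.64, 2.57, 2.97, 0.85, 1.56]), (np.float64(0.0), [-0.11, 0.64, 2.57, 2.97, 0.85, 1.56]), (np.float64(0.0), [-0.11, 0.64, 2.57, 2.97, 0.85, 1.56]), (np.float64(0.0), [-0.11, 0.64, 2.57, 2.97, 0.85, 1.56])]
```

```bash
python3 - <<'E'
import fk as F
from h import *
yaw=np.radians(-7.4); O=np.array([.5023,-.2696]); ex=np.array([np.cos(yaw),np.sin(yaw)])
for tilt in (30,35,40):
  for fl in (1,-1):
    for nm,az,gp,ks in (("grasp",3.9,[.5259,.0571,.055],(0,.1)),("place",-7.4,[*(O+.029*ex),.046],(0,.1)),("push",-7.4,[*(O-.06*ex),.04],(0,.04))):
      for k in ks:
        Rl=lean(np.radians(az),np.radians(tilt),fl); pt=np.array(gp)+Rl[:,2]*.008-np.array([0,0,-k])
        s=set(tuple(r.x.round(2)) for r in F.scan(Rl,pt) if r.cost<1e-6)
        print(tilt,fl,nm,k,[list(map(float,x)) for x in s])
E
```

```text
30 1 grasp 0 [[-0.04, 0.65, 2.18, 2.9, 0.22, 1.72]]
30 1 grasp 0.1 [[-0.04, 0.4, 2.1, 0.41, 0.13, -2.06]]
30 1 place 0 [[-0.73, 0.69, 1.98, 1.5, 0.29, 2.68]]
30 1 place 0.1 [[-0.73, 0.49, 1.92, 0.8, 0.4, -2.86]]
30 1 push 0 [[-0.86, 0.69, 2.18, 1.94, 0.37, 2.09]]
30 1 push 0.04 [[-0.86, 0.59, 2.16, 1.6, 0.34, 2.45]]
30 -1 grasp 0 [[-0.04, 0.65, 2.18, 2.9, 0.22, -1.43]]
30 -1 grasp 0.1 [[-0.04, 0.4, 2.1, 0.41, 0.13, 1.08]]
30 -1 place 0 [[-0.73, 0.69, 1.98, 1.5, 0.29, -0.46]]
30 -1 place 0.1 [[-0.73, 0.49, 1.92, 0.8, 0.4, 0.28]]
30 -1 push 0 [[-0.86, 0.69, 2.18, 1.94, 0.37, -1.05]]
30 -1 push 0.04 [[-0.86, 0.59, 2.16, 1.6, 0.34, -0.69]]
35 1 grasp 0 [[-0.04, 0.7, 2.25, 2.98, 0.42, 1.62]]
35 1 grasp 0.1 []
35 1 place 0 [[-0.76, 0.72, 2.04, 1.93, 0.37, 2.23]]
35 1 place 0.1 [[-0.76, 0.5, 1.99, 1.19, 0.37, 3.01]]
35 1 push 0 [[-0.91, 0.74, 2.23, 2.16, 0.5, 1.82]]
35 1 push 0.04 [[-0.91, 0.62, 2.22, 1.92, 0.44, 2.08]]
35 -1 grasp 0 [[-0.04, 0.7, 2.25, 2.98, 0.42, -1.52]]
35 -1 grasp 0.1 []
35 -1 place 0 [[-0.76, 0.72, 2.04, 1.93, 0.37, -0.92]]
35 -1 place 0.1 [[-0.76, 0.5, 1.99, 1.19, 0.37, -0.13]]
35 -1 push 0 [[-0.91, 0.74, 2.23, 2.16, 0.5, -1.33]]
35 -1 push 0.04 [[-0.91, 0.62, 2.22, 1.92, 0.44, -1.06]]
40 1 grasp 0 [[-0.05, 0.76, 2.31, 3.01, 0.63, 1.58]]
40 1 grasp 0.1 [[-0.05, 0.45, 2.24, 2.83, 0.25, 1.78]]
40 1 place 0 [[-0.79, 0.76, 2.09, 2.17, 0.5, 1.95]]
40 1 place 0.1 [[-0.79, 0.52, 2.04, 1.59, 0.4, 2.59]]
40 1 push 0 [[-0.95, 0.8, 2.29, 2.27, 0.66, 1.64]]
40 1 push 0.04 [[-0.95, 0.68, 2.27, 2.11, 0.58, 1.83]]
40 -1 grasp 0 [[-0.05, 0.76, 2.31, 3.01, 0.63, -1.56]]
40 -1 grasp 0.1 [[-0.05, 0.45, 2.24, 2.83, 0.25, -1.36]]
40 -1 place 0 [[-0.79, 0.76, 2.09, 2.17, 0.5, -1.19]]
40 -1 place 0.1 [[-0.79, 0.52, 2.04, 1.59, 0.4, -0.56]]
40 -1 push 0 [[-0.95, 0.8, 2.29, 2.27, 0.66, -1.5]]
40 -1 push 0.04 [[-0.95, 0.68, 2.27, 2.11, 0.58, -1.31]]
```

```bash
cat > jpath.py <<'E'
import fk as F
from h import *
def path(qt,n,hand,q5min=None):
    R0,p0,s=cur(); q0=np.array(s["joint_positions"])
    for k in range(1,n+1):
        f=k/n; q=q0+(qt-q0)*f
        if q5min: q[4]=max(q[4],q5min) if k<n else q[4]
        p,M=F.fk(q,F.g); M=M@F.E0
        r=R.from_matrix(R0.T@M).as_rotvec(); t=R0.T@(p-p0)*1000
        print([r.round(3).tolist(),t.round(1).tolist(),hand],"#",p.round(3))
E
python3 - <<'E'
from jpath import *
Rl=lean(np.radians(3.9),np.radians(40),-1); pt=np.array([.5259,.0571,.055])+Rl[:,2]*(.008-.10)
r=[r for r in F.scan(Rl,pt) if r.cost<1e-8][0]; print(r.x.round(3),cur()[2]["joint_positions"].round(3),pt)
path(r.x,18,.55,.22)
E
```

```text
[-0.081  0.523  2.428  2.946  0.511 -1.513] [-0.076  0.219  2.288  0.623  0.122 -2.184] [0.46690048 0.05307782 0.12547609]
[[0.093, 0.071, 0.167], [24.9, -30.5, 2.7], 0.55] # [0.409 0.077 0.165]
[[0.106, 0.082, 0.335], [30.8, -34.3, 6.7], 0.55] # [0.408 0.083 0.16 ]
[[0.119, 0.089, 0.503], [35.7, -37.3, 10.8], 0.55] # [0.408 0.088 0.156]
[[0.131, 0.092, 0.671], [39.7, -39.7, 14.8], 0.55] # [0.408 0.093 0.151]
[[0.149, 0.1, 0.84], [45.6, -42.6, 18.3], 0.55] # [0.408 0.099 0.147]
[[0.173, 0.114, 1.008], [54.3, -44.9, 21.1], 0.55] # [0.408 0.108 0.144]
[[0.193, 0.127, 1.177], [61.9, -45.2, 24.0], 0.55] # [0.409 0.115 0.142]
[[0.21, 0.139, 1.346], [68.1, -43.7, 26.9], 0.55] # [0.412 0.122 0.14 ]
[[0.222, 0.149, 1.515], [72.5, -40.6, 30.1], 0.55] # [0.417 0.126 0.14 ]
[[0.23, 0.158, 1.684], [74.9, -36.2, 33.6], 0.55] # [0.422 0.128 0.139]
[[0.232, 0.167, 1.852], [74.9, -30.7, 37.3], 0.55] # [0.429 0.128 0.139]
[[0.228, 0.175, 2.02], [72.4, -24.7, 41.3], 0.55] # [0.436 0.125 0.138]
[[0.217, 0.183, 2.188], [67.2, -18.5, 45.6], 0.55] # [0.443 0.12  0.137]
[[0.198, 0.191, 2.354], [59.3, -12.5, 50.0], 0.55] # [0.45  0.111 0.136]
[[0.17, 0.2, 2.52], [48.6, -7.2, 54.3], 0.55] # [0.457 0.1   0.134]
[[0.132, 0.211, 2.683], [35.3, -3.1, 58.5], 0.55] # [0.462 0.087 0.132]
[[0.083, 0.223, 2.844], [19.4, -0.4, 62.4], 0.55] # [0.465 0.071 0.129]
[[0.02, 0.238, 3.003], [1.3, 0.4, 65.6], 0.55] # [0.467 0.053 0.125]
```

Emit:
apply_moves --increments '[[[0.093, 0.071, 0.167], [24.9, -30.5, 2.7], 0.55], [[0.106, 0.082, 0.335], [30.8, -34.3, 6.7], 0.55], [[0.119, 0.089, 0.503], [35.7, -37.3, 10.8], 0.55], [[0.131, 0.092, 0.671], [39.7, -39.7, 14.8], 0.55], [[0.149, 0.1, 0.84], [45.6, -42.6, 18.3], 0.55], [[0.173, 0.114, 1.008], [54.3, -44.9, 21.1], 0.55], [[0.193, 0.127, 1.177], [61.9, -45.2, 24], 0.55], [[0.21, 0.139, 1.346], [68.1, -43.7, 26.9], 0.55], [[0.222, 0.149, 1.515], [72.5, -40.6, 30.1], 0.55], [[0.222, 0.149, 1.515], [72.5, -40.6, 30.1], 0.55]]'

```text
clock: 13.9
tcp_pos: [0.4173, 0.1266, 0.1398]
tool_rot: [-2.796, -0.14, -0.714]
wrist_force: [-0.7, -0.2, -0.7]
gripper_width: 0.555
```

```bash
python3 - <<'E'
from jpath import *
Rl=lean(np.radians(3.9),np.radians(40),-1); pt=np.array([.5259,.0571,.055])+Rl[:,2]*(.008-.10)
r=[r for r in F.scan(Rl,pt) if r.cost<1e-8][0]; print(r.x.round(3),cur()[2]["joint_positions"].round(3),cur()[1])
path(r.x,9,.55,.22)
E
```

```text
[-0.081  0.523  2.428  2.946  0.511 -1.513] [-0.071  0.367  2.35   1.74   0.306 -1.845] [0.41731743 0.1266495  0.1398229 ]
[[0.011, 0.022, 0.173], [4.3, -1.8, 3.7], 0.55] # [0.422 0.129 0.139]
[[0.018, 0.046, 0.345], [9.5, -1.0, 7.1], 0.55] # [0.429 0.13  0.139]
[[0.022, 0.073, 0.516], [15.3, 2.5, 10.2], 0.55] # [0.436 0.127 0.138]
[[0.022, 0.104, 0.686], [21.2, 8.9, 12.8], 0.55] # [0.443 0.122 0.137]
[[0.019, 0.139, 0.855], [26.6, 18.2, 14.9], 0.55] # [0.45  0.114 0.136]
[[0.012, 0.178, 1.021], [31.1, 30.3, 16.3], 0.55] # [0.457 0.103 0.134]
[[0.001, 0.223, 1.186], [34.1, 45.1, 17.0], 0.55] # [0.462 0.089 0.132]
[[-0.014, 0.272, 1.348], [35.3, 62.3, 16.7], 0.55] # [0.466 0.072 0.129]
[[-0.033, 0.329, 1.507], [34.2, 81.7, 15.4], 0.55] # [0.467 0.053 0.125]
```

It followed the planned branch exactly. Continuing.

Emit:
apply_moves --increments '[[[0.011, 0.022, 0.173], [4.3, -1.8, 3.7], 0.55], [[0.018, 0.046, 0.345], [9.5, -1, 7.1], 0.55], [[0.022, 0.073, 0.516], [15.3, 2.5, 10.2], 0.55], [[0.022, 0.104, 0.686], [21.2, 8.9, 12.8], 0.55], [[0.019, 0.139, 0.855], [26.6, 18.2, 14.9], 0.55], [[0.012, 0.178, 1.021], [31.1, 30.3, 16.3], 0.55], [[0.001, 0.223, 1.186], [34.1, 45.1, 17], 0.55], [[-0.014, 0.272, 1.348], [35.3, 62.3, 16.7], 0.55], [[-0.033, 0.329, 1.507], [34.2, 81.7, 15.4], 0.55], [[-0.033, 0.329, 1.507], [34.2, 81.7, 15.4], 0.55], [[-0.033, 0.329, 1.507], [34.2, 81.7, 15.4], 0.55]]'

```text
clock: 15.0
tcp_pos: [0.4669, 0.0537, 0.1257]
tool_rot: [-1.866, 1.747, -0.634]
wrist_force: [0.2, -0.2, -0.5]
gripper_width: 0.548
```

```bash
python3 - <<'E'
from jpath import *
print(cur()[2]["joint_positions"].round(3),cur()[1])
c=cam("wrist"); im,d=snapshot("wrist"); cv2.imwrite("pics/w4.png",im[:,:,::-1])
u,v,P=cloud("wrist",d,c)
m=(np.linalg.norm(P[:,:2]-[.526,.057],axis=1)<.035)&(P[:,2]>.0615)&(P[:,2]<.07); q=P[m]; print(m.sum(),q[:,2].mean(),cv2.minAreaRect((q[:,:2]*1000).astype(np.float32)))
Rl=lean(np.radians(3.9),np.radians(40),-1)
inc(Rl,np.array([.5259,.0571,.055])+Rl[:,2]*.008)
E
```

```text
[-0.081  0.523  2.43   2.943  0.514 -1.509] [0.46685148 0.05367929 0.12573266]
1373 0.06576146736934654 ((525.9600219726562, 57.84142303466797), (40.42106628417969, 28.08850860595703), 4.085728168487549)
turn [-0.002, 0.002, -0.002] shift [1.2, 0.5, 100.2] ang 0.2
```

View pics/w4.png

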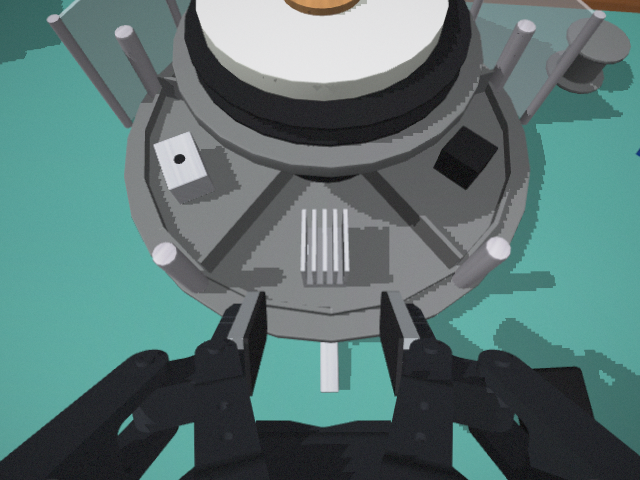

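The sink (325,245) is centred between the pads and its bay lines up with the pointer (329,367). Approaching along the tool axis and gripping.

Emit:
apply_moves --increments '[[[0, 0, 0], [0.5, 0.5, 30], 0.55], [[0, 0, 0], [0.5, 0.5, 60], 0.55], [[0, 0, 0], [0.5, 0.5, 80], 0.55], [[0, 0, 0], [0.5, 0.5, 100], 0.55], [[0, 0, 0], [0.5, 0.5, 100], 0.55], [[0, 0, 0], [0.5, 0.5, 100], 0.55], [[0, 0, 0], [0.5, 0.5, 100], 0.25], [[0, 0, 0], [0.5, 0.5, 100], 0.25], [[0, 0, 0], [0.5, 0.5, 100], 0.25], [[0, 0, 0], [0.5, 0.5, 100], 0.25], [[0, 0, 0], [0.5, 0.5, 100], 0.25]]' --newtons 30

```text
clock: 16.15
tcp_pos: [0.5314, 0.0567, 0.0507]
tool_rot: [-1.873, 1.738, -0.641]
wrist_force: [-5.1, 0.5, 8.8]
gripper_width: 0.321
```

```bash
python3 - <<'E'
from jpath import *
Rm,p,s=cur(); print(s["wrist_force"].round(2),s["torque"].round(3),s["gripper_width"],s["joint_positions"].round(3))
im,d=snapshot("wrist"); cv2.imwrite("pics/w5.png",im[:,:,::-1])
print("up",(Rm.T@[0,0,1]).round(3), "grasp pt",p-Rm[:,2]*.008)
E
```

```text
[-5.13  0.49  8.82] [0.21  0.103 0.131] 0.321446714266406 [-0.054  0.758  2.314  3.008  0.634 -1.563]
up [ 0.004 -0.646 -0.763] grasp pt [0.52626744 0.05638078 0.05683822]
```

View pics/w5.png

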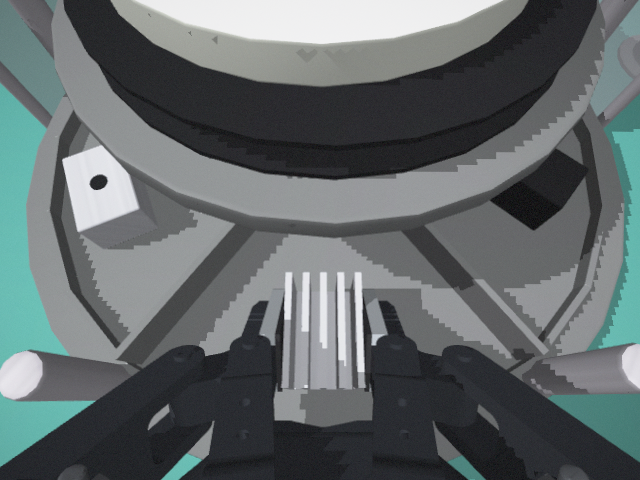

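Emit:
apply_moves --increments '[[[0, 0, 0], [0, -5, -6], 0.25], [[0, 0, 0], [0, -6, -25], 0.25], [[0, 0, 0], [0, -6, -60], 0.25], [[0, 0, 0], [0, -6, -95], 0.25], [[0, 0, 0], [0, -6, -95], 0.25], [[0, 0, 0], [0, -6, -95], 0.25], [[0, 0, 0], [0, -6, -95], 0.25]]'

```text
clock: 16.9
tcp_pos: [0.4761, 0.0527, 0.1264]
tool_rot: [-1.873, 1.738, -0.642]
wrist_force: [-0.3, 0.3, -0.5]
gripper_width: 0.321
```

```bash
cat > fit.py <<'E'
from jpath import *
def look(name):
    c=cam("wrist"); R0,p0,s=cur(); im,d=snapshot("wrist"); cv2.imwrite(f"pics/{name}.png",im[:,:,::-1])
    u,v,P=cloud("wrist",d,c); q=(P-p0)@R0  # tool frame
    return im,d,u,v,P,q,R0,p0,s
E
python3 - <<'E'
from fit import *
im,d,u,v,P,q,R0,p0,s=look("w6"); print(s["joint_positions"].round(3),p0,s["wrist_force"].round(2),s["gripper_width"])
g=p0-R0[:,2]*.008; print("grasp",g)
# part points: within 40mm of grasp and between pads
m=(abs(q[:,0])<.0125)&(np.linalg.norm(P-g,axis=1)<.045); Q=P[m]; print(m.sum(),np.percentile(Q[:,2],[1,50,90,99]).round(4))
t=Q[Q[:,2]>np.percentile(Q[:,2],99)-.006]; 
A=np.c_[t[:,:2]-g[:2],np.ones(len(t))]; k=np.linalg.lstsq(A,t[:,2],rcond=None)[0]; print("top plane",k,len(t)); print(cv2.minAreaRect((t[:,:2]*1000).astype(np.float32)))
E
```

```text
[-0.08   0.52   2.408  2.939  0.494 -1.512] [0.47607368 0.05267733 0.12643004] [-0.3   0.34 -0.47] 0.3210373741732771
grasp [0.47091053 0.05232583 0.13253073]
7639 [0.1122 0.1305 0.1422 0.143 ]
top plane [-0.00326772 -0.00711214  0.14157559] 3320
((471.6166076660156, 52.41997146606445), (39.872047424316406, 24.98866844177246), 4.194129467010498)
```

View pics/w6.png

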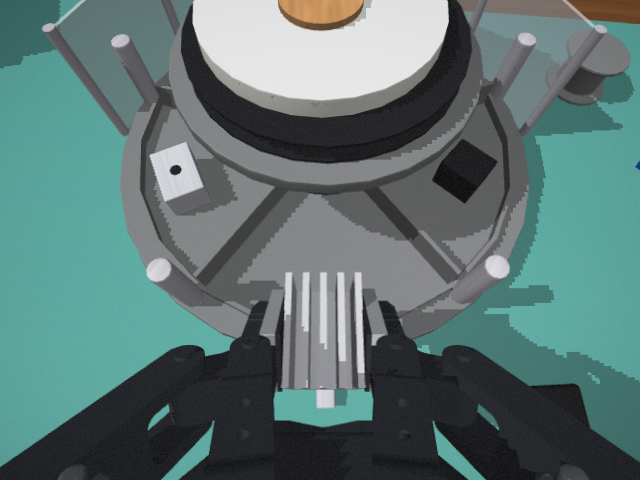

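```bash
cat > place.py <<'E'
from jpath import *
yaw=np.radians(-7.4); O=np.array([.5023,-.2696]); ex=np.array([np.cos(yaw),np.sin(yaw)])
def target(h,R0,vx=.029,partyaw=4.2,off=.0007):
    # rotate current tool so that part yaw = vise yaw
    Q=R.from_euler("z",yaw-np.radians(partyaw)).as_matrix(); Rt=Q@R0
    g=np.r_[O+(vx-off)*ex,.0208+.0267+h]; return Rt,g+Rt[:,2]*.008
E
python3 - <<'E'
from place import *
R0,p0,s=cur(); print("az",np.degrees(np.arctan2(R0[1,2],R0[0,2])),"tilt",np.degrees(np.arccos(-R0[2,2])))
np.save("Rhold.npy",R0)
Rt,pt=target(.07,R0); print(pt)
rs=[r for r in F.scan(Rt,pt) if r.cost<1e-8]; rs.sort(key=lambda r:abs(r.x-s["joint_positions"]).max()); print(rs[0].x.round(3))
path(rs[0].x,12,.25)
E
```

```text
az 3.9019996122680816 tilt 40.27076063723068
[ 0.53548889 -0.27393761  0.11139601]
[-0.79   0.586  2.07   1.812  0.418 -0.8  ]
[[0.012, -0.002, 0.019], [17.8, -11.9, 9.7], 0.25] # [0.493 0.036 0.126]
[[0.023, -0.002, 0.036], [37.8, -22.3, 18.5], 0.25] # [0.508 0.017 0.127]
[[0.031, 0.001, 0.051], [59.9, -31.0, 26.1], 0.25] # [ 0.521 -0.004  0.126]
[[0.037, 0.006, 0.066], [83.9, -37.9, 32.7], 0.25] # [ 0.532 -0.027  0.126]
[[0.041, 0.013, 0.079], [109.8, -43.0, 38.0], 0.25] # [ 0.541 -0.053  0.125]
[[0.042, 0.023, 0.091], [137.4, -45.9, 42.1], 0.25] # [ 0.548 -0.08   0.124]
[[0.041, 0.035, 0.102], [166.5, -46.8, 44.9], 0.25] # [ 0.553 -0.109  0.123]
[[0.038, 0.049, 0.113], [197.1, -45.5, 46.2], 0.25] # [ 0.555 -0.139  0.121]
[[0.032, 0.066, 0.124], [228.9, -41.8, 45.9], 0.25] # [ 0.554 -0.171  0.119]
[[0.024, 0.085, 0.134], [261.8, -35.8, 44.1], 0.25] # [ 0.551 -0.204  0.117]
[[0.013, 0.107, 0.144], [295.6, -27.5, 40.6], 0.25] # [ 0.545 -0.239  0.114]
[[-0.001, 0.131, 0.154], [330.0, -16.6, 35.2], 0.25] # [ 0.535 -0.274  0.111]
```

```bash
python3 - <<'E'
from place import *
from scipy.spatial.transform import Slerp
R0,p0,s=cur(); Rt,pt=target(.07,R0); q=np.array(s["joint_positions"])
sl=Slerp([0,1],R.from_matrix([R0,Rt]))
for f in np.linspace(0,1,13)[1:]:
    M=sl(f).as_matrix(); p=p0+(pt-p0)*f+np.array([-.02*np.sin(np.pi*f),0,.03*np.sin(np.pi*f)])
    r=F.ik(M,p,q); dq=r.x-q; q=r.x
    print([R.from_matrix(R0.T@M).as_rotvec().round(3).tolist(),(R0.T@(p-p0)*1000).round(1).tolist(),.25],"#",round(r.cost,7),q.round(2),abs(dq).max().round(2))
E
```

```text
[[-0.0, 0.011, 0.013], [27.2, -2.5, -6.3], 0.25] # 0.0 [-0.17  0.5   2.41  2.83  0.47 -1.46] 0.11
[[-0.0, 0.022, 0.026], [54.3, -4.9, -12.0], 0.25] # 0.0 [-0.26  0.47  2.4   2.7   0.45 -1.4 ] 0.13
[[-0.0, 0.033, 0.039], [81.6, -7.1, -16.5], 0.25] # 0.0 [-0.34  0.45  2.39  2.56  0.43 -1.32] 0.14
[[-0.0, 0.044, 0.051], [108.9, -9.2, -19.3], 0.25] # 0.0 [-0.43  0.44  2.37  2.43  0.42 -1.24] 0.14
[[-0.0, 0.055, 0.064], [136.2, -11.0, -19.9], 0.25] # 0.0 [-0.5   0.44  2.35  2.3   0.41 -1.16] 0.13
[[-0.0, 0.065, 0.077], [163.7, -12.5, -18.2], 0.25] # 0.0 [-0.56  0.44  2.32  2.19  0.41 -1.08] 0.11
[[-0.001, 0.076, 0.09], [191.2, -13.7, -14.0], 0.25] # 0.0 [-0.62  0.45  2.28  2.09  0.41 -1.02] 0.09
[[-0.001, 0.087, 0.103], [218.9, -14.7, -7.5], 0.25] # 0.0 [-0.67  0.47  2.25  2.02  0.42 -0.97] 0.08
[[-0.001, 0.098, 0.116], [246.6, -15.4, 1.1], 0.25] # 0.0 [-0.7   0.49  2.21  1.95  0.42 -0.92] 0.06
[[-0.001, 0.109, 0.129], [274.4, -16.0, 11.4], 0.25] # 0.0 [-0.74  0.52  2.16  1.9   0.42 -0.88] 0.05
[[-0.001, 0.12, 0.142], [302.2, -16.3, 23.0], 0.25] # 0.0 [-0.77  0.55  2.12  1.86  0.42 -0.84] 0.05
[[-0.001, 0.131, 0.154], [330.0, -16.6, 35.2], 0.25] # 0.0 [-0.79  0.59  2.07  1.81  0.42 -0.8 ] 0.05
```

Emit:
apply_moves --increments '[[[0, 0.011, 0.013], [27.2, -2.5, -6.3], 0.25], [[0, 0.022, 0.026], [54.3, -4.9, -12], 0.25], [[0, 0.033, 0.039], [81.6, -7.1, -16.5], 0.25], [[0, 0.044, 0.051], [108.9, -9.2, -19.3], 0.25], [[0, 0.055, 0.064], [136.2, -11, -19.9], 0.25], [[0, 0.065, 0.077], [163.7, -12.5, -18.2], 0.25], [[0, 0.076, 0.09], [191.2, -13.7, -14], 0.25], [[0, 0.087, 0.103], [218.9, -14.7, -7.5], 0.25], [[0, 0.098, 0.116], [246.6, -15.4, 1.1], 0.25], [[0, 0.109, 0.129], [274.4, -16, 11.4], 0.25], [[0, 0.12, 0.142], [302.2, -16.3, 23], 0.25], [[-0.001, 0.131, 0.154], [330, -16.6, 35.2], 0.25]]'

```text
clock: 18.15
tcp_pos: [0.5351, -0.2752, 0.1102]
tool_rot: [-1.71, 1.945, -0.715]
wrist_force: [1.1, 0.2, -0.3]
gripper_width: 0.327
```

Emit:
apply_moves --increments '[[[0, 0, 0], [0, 0, 0], 0.25], [[0, 0, 0], [0, 0, 0], 0.25]]'

```text
clock: 18.35
tcp_pos: [0.5347, -0.2739, 0.1105]
tool_rot: [-1.711, 1.945, -0.715]
wrist_force: [-0.9, 1.4, -0.3]
gripper_width: 0.324
```

```bash
python3 - <<'E'
from fit import *
from place import *
im,d,u,v,P,q,R0,p0,s=look("w7"); print(s["joint_positions"].round(3),p0)
Rh=np.load("Rhold.npy"); Rt,pt=target(.07,Rh); inc(Rt,pt)
g=p0-R0[:,2]*.008
m=(abs(q[:,0])<.0125)&(np.linalg.norm(P-g,axis=1)<.045); Q=P[m]
t=Q[Q[:,2]>np.percentile(Q[:,2],99)-.006]; (c,sz,a)=cv2.minAreaRect((t[:,:2]*1000).astype(np.float32)); print("part",c,sz,a,"top",np.median(t[:,2]))
ey=np.array([-ex[1],ex[0]])
e=np.array(c)/1000-O; print("in vise frame",e@ex,e@ey)
# vise pieces
W=P[:,:2]-O; X=W@ex; Y=W@ey
for nm,mm in (("fixed",(X>.045)&(X<.075)&(abs(Y)<.05)&(P[:,2]>.045)&(P[:,2]<.052)),("jaw",(X>-.06)&(X<0)&(abs(Y)<.04)&(P[:,2]>.0385)&(P[:,2]<.0455)),("bed",(abs(X+.015)<.12)&(abs(Y)<.06)&(P[:,2]>.017)&(P[:,2]<.0225))):
    k=P[mm]
    if len(k)>20: c2,s2,a2=cv2.minAreaRect((k[:,:2]*1000).astype(np.float32)); e=np.array(c2)/1000-O; print(nm,len(k),np.round(c2,1),np.round(s2,1),round(a2,2),"X %.4f Y %.4f z %.4f"%(e@ex,e@ey,np.median(k[:,2])),"Xmin/max",np.percentile(X[mm],[1,99]).round(4))
E
```

```text
[-0.791  0.587  2.071  1.811  0.418 -0.801] [ 0.53465619 -0.27385198  0.11051893]
turn [0.002, 0.001, 0.0] shift [0.6, -1.2, 0.3] ang 0.1
part (530.087890625, -273.2024841308594) (24.996646881103516, 39.71055221557617) 82.59552764892578 top 0.12582980129655982
in vise frame 0.028020433889063147 6.478325162962295e-06
fixed 1310 [ 564.6 -278.4] [69.6 14.9] 82.75 X 0.0629 Y -0.0007 z 0.0479 Xmin/max [0.0559 0.0701]
bed 3759 [ 536.6 -274.7] [89.5 91.5] 82.41 X 0.0347 Y -0.0006 z 0.0201 Xmin/max [-0.01  0.08]
```

View pics/w7.png

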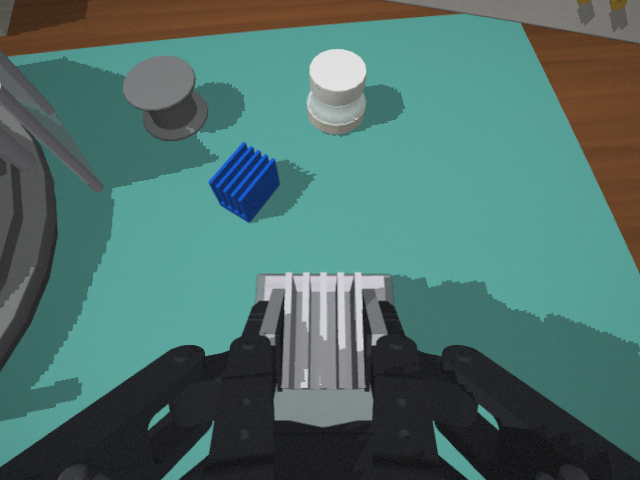

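Emit:
apply_moves --increments '[[[0, 0, 0], [0.2, 14, 18], 0.25], [[0, 0, 0], [0.2, 30, 37], 0.25], [[0, 0, 0], [0.2, 39, 47.5], 0.25], [[0, 0, 0], [0.2, 42, 51], 0.25], [[0, 0, 0], [0.2, 43, 52], 0.25], [[0, 0, 0], [0.2, 43.7, 52.8], 0.25], [[0, 0, 0], [0.2, 43.7, 52.8], 0.25], [[0, 0, 0], [0.2, 43.7, 52.8], 0.25]]'

```text
clock: 19.2
tcp_pos: [0.5356, -0.2746, 0.0438]
tool_rot: [-1.711, 1.943, -0.718]
wrist_force: [0.3, 0.3, -0.4]
gripper_width: 0.318
```

```bash
cat > chk.py <<'E'
from fit import *
from place import *
import sys
im,d,u,v,P,q,R0,p0,s=look(sys.argv[1]); print(s["joint_positions"].round(3),p0,s["wrist_force"].round(2),s["clock"])
g=p0-R0[:,2]*.008
m=(abs(q[:,0])<.0125)&(np.linalg.norm(P-g,axis=1)<.045); Q=P[m]
t=Q[Q[:,2]>np.percentile(Q[:,2],99)-.006]; (c,sz,a)=cv2.minAreaRect((t[:,:2]*1000).astype(np.float32)); print("part",c,sz,a,"top",np.median(t[:,2]))
ey=np.array([-ex[1],ex[0]]); e=np.array(c)/1000-O; print("in vise frame",e@ex,e@ey)
E
python3 chk.py w8
```

```text
[-0.79   0.75   2.097  2.17   0.498 -1.199] [ 0.53559888 -0.27456511  0.04382344] [ 0.28  0.3  -0.43] 19.2
part (531.0540771484375, -273.89337158203125) (24.986730575561523, 39.85942459106445) 82.61165618896484 top 0.05912844258081894
in vise frame 0.029067556463281026 -0.0005542142669251699
```

Emit:
apply_moves --increments '[[[0, 0, 0], [0, 0.9, 1.1], 0.25], [[0, 0, 0], [0, 1.4, 1.7], 0.25], [[0, 0, 0], [0, 1.4, 1.7], 0.25]]'

```text
clock: 19.55
tcp_pos: [0.5354, -0.2745, 0.0408]
tool_rot: [-1.711, 1.944, -0.717]
wrist_force: [-0.4, 0.6, 0.1]
gripper_width: 0.326
```

Emit:
apply_moves --increments '[[[0, 0, 0], [0, 0.3, 0.4], 0.25], [[0, 0, 0], [0, 0.5, 0.6], 0.25], [[0, 0, 0], [0, 0.5, 0.6], 0.25]]'

```text
clock: 19.85
tcp_pos: [0.5355, -0.2745, 0.0407]
tool_rot: [-1.71, 1.943, -0.718]
wrist_force: [-5.9, 0.3, 12.8]
gripper_width: 0.319
```

```bash
python3 chk.py w9
```

```text
[-0.791  0.758  2.098  2.183  0.503 -1.213] [ 0.5354607  -0.2745038   0.04074948] [-5.9  0.3 12.8] 19.85
part (530.9925537109375, -273.85150146484375) (24.97978973388672, 40.029640197753906) 82.58744812011719 top 0.05605508583202803
in vise frame 0.029001152757779564 -0.0005206168269810722
```

On the bed: the top is at 56 mm and the sink is at vise X 29.0, Y -0.5 mm, squared up. Releasing and backing out.

Emit:
apply_moves --increments '[[[0, 0, 0], [0, -0.3, -0.4], 0.34], [[0, 0, 0], [0, -0.3, -0.4], 0.38], [[0, 0, 0], [0, -0.3, -0.4], 0.45], [[0, 0, 0], [0, -0.3, -0.4], 0.45], [[0, 0, 0], [0, -0.3, -0.4], 0.45], [[0, 0, 0], [0, -0.3, -20], 0.45], [[0, 0, 0], [0, -0.3, -50], 0.45], [[0, 0, 0], [0, -0.3, -85], 0.45], [[0, 0, 0], [0, -0.3, -85], 0.45], [[0, 0, 0], [0, -0.3, -85], 0.45]]'

```text
clock: 20.9
tcp_pos: [0.4814, -0.2677, 0.1058]
tool_rot: [-1.71, 1.944, -0.719]
wrist_force: [0.4, 0.5, 0.2]
gripper_width: 0.445
```

```bash
cat > vis.py <<'E'
from fit import *
from place import *
import sys
im,d,u,v,P,q,R0,p0,s=look(sys.argv[1]); print(s["joint_positions"].round(3),p0,s["wrist_force"].round(2),s["clock"])
ey=np.array([-ex[1],ex[0]]); W=P[:,:2]-O; X=W@ex; Y=W@ey; ok=(abs(q[:,0])<.2)
for nm,mm in (("part",(X>-.01)&(X<.049)&(abs(Y)<.022)&(P[:,2]>.0525)&(P[:,2]<.0595)),("fixed",(X>.045)&(X<.075)&(abs(Y)<.05)&(P[:,2]>.045)&(P[:,2]<.051)),("jaw",(X>-.06)&(X<.012)&(abs(Y)<.04)&(P[:,2]>.039)&(P[:,2]<.0445))):
    k=P[mm]
    if len(k)>20: c2,s2,a2=cv2.minAreaRect((k[:,:2]*1000).astype(np.float32)); e=np.array(c2)/1000-O; print(nm,len(k),np.round(c2,1),np.round(s2,1),round(a2,2),"X %.4f Y %.4f z %.4f"%(e@ex,e@ey,np.median(k[:,2])),"Xmin/max",np.percentile(X[mm],[1,99]).round(4))
E
python3 vis.py w10
```

```text
[-0.883  0.585  2.187  1.935  0.49  -1.032] [ 0.48139339 -0.26770601  0.10575995] [0.45 0.51 0.24] 20.9
part 1501 [ 530.6 -273.1] [28.  40.6] 82.69 X 0.0285 Y 0.0001 z 0.0559 Xmin/max [0.0084 0.0484]
fixed 3294 [ 559.7 -277.4] [70.3 25.1] 82.75 X 0.0579 Y -0.0004 z 0.0479 Xmin/max [0.0502 0.07  ]
jaw 3699 [ 485.7 -268.3] [58.4 51. ] 82.59 X -0.0166 Y -0.0009 z 0.0421 Xmin/max [-0.042   0.0084]
```

View pics/w10.png

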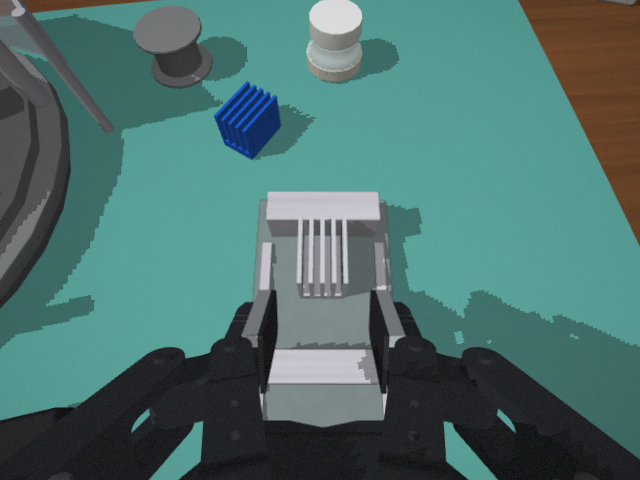

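```bash
python3 - <<'E'
from place import *
q0=cur()[2]["joint_positions"]; print(q0.round(2))
for tilt in (0,10,20):
  for X,z in ((-.075,.09),(-.075,.037),(-.02,.037)):
    Rl=lean(yaw,np.radians(tilt),-1); pt=np.r_[O+X*ex,z]
    r=F.ik(Rl,pt,q0); print(tilt,X,z,round(r.cost,7),r.x.round(2))
E
```

```text
[-0.88  0.59  2.19  1.94  0.49 -1.03]
0 -0.075 0.09 0.0 [-0.67  0.54  1.81  0.    0.79  1.03]
0 -0.075 0.037 0.0 [-0.67  0.64  1.85  0.    0.66  1.03]
0 -0.02 0.037 0.0 [-0.61  0.67  1.72 -0.    0.75  1.09]
10 -0.075 0.09 0.0 [-0.73  0.5   1.94  0.18  0.56  0.82]
10 -0.075 0.037 0.0 [-0.73  0.61  1.97  0.24  0.42  0.76]
10 -0.02 0.037 0.0 [-0.67  0.64  1.85  0.18  0.5   0.88]
20 -0.075 0.09 0.0 [-0.81  0.5   2.06  0.63  0.37  0.32]
20 -0.075 0.037 0.0 [-0.81  0.62  2.1   1.    0.26 -0.06]
20 -0.02 0.037 0.0 [-0.73  0.64  1.98  0.72  0.3   0.3 ]
```

```bash
python3 - <<'E'
from place import *
q0=cur()[2]["joint_positions"]
Rl=lean(yaw,0,-1); pt=np.r_[O-.075*ex,.11]; r=F.ik(Rl,pt,q0); print(r.cost,r.x.round(2),pt)
path(r.x,12,0)
E
```

```text
1.5548470778936692e-30 [-0.67  0.51  1.79  0.    0.84  1.03] [ 0.42792466 -0.25994033  0.11      ]
[[0.006, -0.072, -0.001], [-20.4, -14.0, 4.7], 0] # [ 0.498 -0.249  0.111]
[[-0.006, -0.141, -0.002], [-40.5, -22.7, 7.5], 0] # [ 0.509 -0.23   0.114]
[[-0.036, -0.205, -0.003], [-59.0, -25.9, 8.4], 0] # [ 0.514 -0.212  0.115]
[[-0.084, -0.26, -0.004], [-74.6, -24.3, 7.9], 0] # [ 0.515 -0.197  0.115]
[[-0.146, -0.3, -0.006], [-86.0, -18.5, 5.9], 0] # [ 0.511 -0.185  0.112]
[[-0.221, -0.324, -0.007], [-92.3, -9.4, 2.7], 0] # [ 0.502 -0.177  0.109]
[[-0.304, -0.328, -0.008], [-92.8, 1.7, -1.6], 0] # [ 0.491 -0.175  0.105]
[[-0.393, -0.31, -0.009], [-86.8, 13.4, -6.8], 0] # [ 0.478 -0.18   0.101]
[[-0.482, -0.269, -0.008], [-74.3, 24.4, -13.1], 0] # [ 0.464 -0.191  0.099]
[[-0.566, -0.204, -0.007], [-55.4, 33.2, -20.4], 0] # [ 0.451 -0.208  0.099]
[[-0.642, -0.115, -0.004], [-30.6, 38.2, -28.9], 0] # [ 0.438 -0.231  0.102]
[[-0.703, -0.005, 0.002], [-0.7, 38.3, -38.8], 0] # [ 0.428 -0.26   0.11 ]
```

Emit:
apply_moves --increments '[[[0.006, -0.072, -0.001], [-20.4, -14, 4.7], 0], [[-0.006, -0.141, -0.002], [-40.5, -22.7, 7.5], 0], [[-0.036, -0.205, -0.003], [-59, -25.9, 8.4], 0], [[-0.084, -0.26, -0.004], [-74.6, -24.3, 7.9], 0], [[-0.146, -0.3, -0.006], [-86, -18.5, 5.9], 0], [[-0.221, -0.324, -0.007], [-92.3, -9.4, 2.7], 0], [[-0.304, -0.328, -0.008], [-92.8, 1.7, -1.6], 0], [[-0.393, -0.31, -0.009], [-86.8, 13.4, -6.8], 0], [[-0.482, -0.269, -0.008], [-74.3, 24.4, -13.1], 0], [[-0.566, -0.204, -0.007], [-55.4, 33.2, -20.4], 0], [[-0.642, -0.115, -0.004], [-30.6, 38.2, -28.9], 0], [[-0.703, -0.005, 0.002], [-0.7, 38.3, -38.8], 0]]'

```text
clock: 22.15
tcp_pos: [0.4276, -0.2598, 0.1092]
tool_rot: [2.07, -2.358, -0.003]
wrist_force: [-0.9, 0.7, -1.3]
gripper_width: -0.007
```

```bash
python3 - <<'E'
from place import *
print(cur()[2]["joint_positions"].round(2),cur()[2]["gripper_width"])
Rl=lean(yaw,0,-1); ey=np.array([-ex[1],ex[0]])
inc(Rl,np.r_[O-.075*ex-.0004*ey,.0365])
E
python3 vis.py w11
```

```text
[-0.66  0.51  1.79 -0.    0.84  1.04] -0.006972628220829058
turn [0.004, -0.002, -0.001] shift [0.3, -0.6, 72.7] ang 0.3
[-0.663  0.508  1.794 -0.005  0.842  1.041] [ 0.42763021 -0.2598476   0.10924094] [-0.93  0.68 -1.28] 22.15
part 2834 [ 531.  -273.5] [27.9 40. ] 82.58 X 0.0289 Y -0.0002 z 0.0560 Xmin/max [0.0093 0.0485]
fixed 600 [ 550.5 -276.2] [69.2  7.1] 82.77 X 0.0486 Y -0.0003 z 0.0473 Xmin/max [0.0459 0.052 ]
jaw 4160 [ 487.1 -268.2] [64.  54.3] 82.54 X -0.0152 Y -0.0005 z 0.0422 Xmin/max [-0.0421 -0.0242]
```

View pics/w11.png

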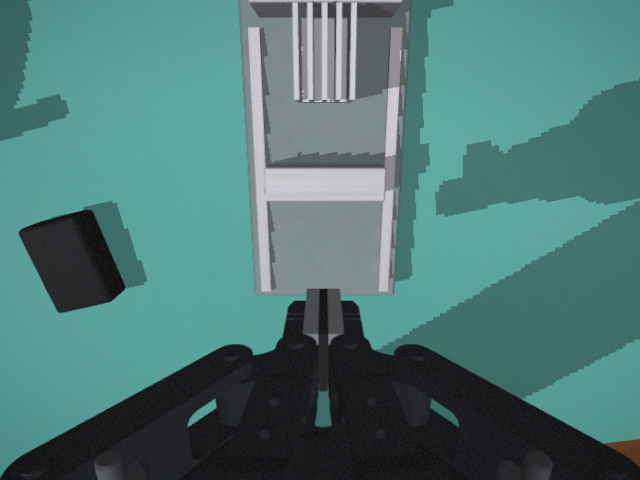

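Emit:
apply_moves --increments '[[[0.004, -0.002, 0], [0, -0.5, 30], 0], [[0.004, -0.002, 0], [0, -0.5, 60], 0], [[0.004, -0.002, 0], [0, -0.5, 72.5], 0], [[0.004, -0.002, 0], [0, -0.5, 72.5], 0], [[0.004, -0.002, 0], [0, -0.5, 72.5], 0], [[0.004, -0.002, 0], [0, -7, 72.5], 0], [[0.004, -0.002, 0], [0, -14, 72.5], 0], [[0.004, -0.002, 0], [0, -18, 72.5], 0], [[0.004, -0.002, 0], [0, -18, 72.5], 0]]'

```text
clock: 23.1
tcp_pos: [0.4464, -0.262, 0.038]
tool_rot: [-2.071, 2.356, -0.004]
wrist_force: [0.0, -0.0, -0.3]
gripper_width: -0.001
```

Emit:
apply_moves --increments '[[[0, 0, 0], [0, -3, 0], 0], [[0, 0, 0], [0, -6, 0], 0], [[0, 0, 0], [0, -9, 0], 0], [[0, 0, 0], [0, -12, 0], 0], [[0, 0, 0], [0, -15, 0], 0], [[0, 0, 0], [0, -18, 0], 0]]'

```text
clock: 23.7
tcp_pos: [0.4633, -0.264, 0.0376]
tool_rot: [-2.071, 2.357, -0.001]
wrist_force: [-3.6, 0.5, 2.5]
gripper_width: -0.005
```

```bash
cat > st.py <<'E'
from place import *
R0,p0,s=cur(); ey=np.array([-ex[1],ex[0]]); e=p0[:2]-O; print("X",e@ex,"Y",e@ey,"z",p0[2],"force x",s["wrist_force"][:2]@ex,s["wrist_force"].round(2),s["clock"])
E
python3 st.py; python3 vis.py w12
```

```text
X -0.039398216902784715 Y 0.0005134646004440428 z 0.037620063265747676 force x -3.6173206119069805 [-3.58  0.53  2.54] 23.7
[-0.632  0.658  1.765  0.006  0.717  1.063] [ 0.46329606 -0.2640165   0.03762006] [-3.58  0.53  2.54] 23.7
part 6155 [ 530.8 -273.4] [28.1 40.6] 82.15 X 0.0287 Y -0.0001 z 0.0561 Xmin/max [0.0093 0.0486]
fixed 16820 [ 559.  -277.5] [70.8 24.5] 82.53 X 0.0573 Y -0.0006 z 0.0481 Xmin/max [0.0507 0.069 ]
jaw 8544 [ 491.5 -268.8] [64.2 45.6] 82.7 X -0.0108 Y -0.0006 z 0.0422 Xmin/max [-0.0328 -0.0104]
```

Emit:
apply_moves --increments '[[[0, 0, 0], [0, -3, 0], 0], [[0, 0, 0], [0, -6, 0], 0], [[0, 0, 0], [0, -9, 0], 0], [[0, 0, 0], [0, -12, 0], 0], [[0, 0, 0], [0, -14.5, 0], 0], [[0, 0, 0], [0, -16, 0], 0], [[0, 0, 0], [0, -16, 0], 0]]'

```text
clock: 24.45
tcp_pos: [0.4794, -0.2662, 0.0377]
tool_rot: [-2.071, 2.357, -0.002]
wrist_force: [-1.2, 1.0, -1.1]
gripper_width: 0.002
```

```bash
python3 st.py
```

```text
X -0.023165214379350624 Y 0.0004093436333412467 z 0.037686210237920154 force x -1.3215603758358747 [-1.21  0.98 -1.09] 24.45
```

Jaw face at about +5.8 mm. Continuing in small steps and watching the force.

Emit:
apply_moves --increments '[[[0, 0, 0], [0, -1, 0], 0], [[0, 0, 0], [0, -2, 0], 0], [[0, 0, 0], [0, -3, 0], 0]]'

```text
clock: 24.75
tcp_pos: [0.482, -0.2665, 0.0377]
tool_rot: [-2.071, 2.357, -0.001]
wrist_force: [-2.6, -0.3, -0.4]
gripper_width: -0.0
```

Emit:
apply_moves --increments '[[[0, 0, 0], [0, -0.5, 0], 0], [[0, 0, 0], [0, -0.5, 0], 0]]'

```text
clock: 24.95
tcp_pos: [0.4826, -0.2666, 0.0377]
tool_rot: [-2.071, 2.357, -0.002]
wrist_force: [-1.4, -1.4, -1.2]
gripper_width: -0.0
```

```bash
python3 st.py
```

```text
X -0.019917881624299427 Y 0.0004402002460372179 z 0.03773231525794774 force x -1.1697053895927851 [-1.37 -1.45 -1.16] 24.95
```

Emit:
apply_moves --increments '[[[0, 0, 0], [0, -0.4, 0], 0], [[0, 0, 0], [0, -0.4, 0], 0]]'

```text
clock: 25.15
tcp_pos: [0.4829, -0.2667, 0.0377]
tool_rot: [-2.071, 2.357, -0.002]
wrist_force: [-2.6, -1.0, -0.2]
gripper_width: 0.003
```

Emit:
apply_moves --increments '[[[0, 0, 0], [0, -0.4, 0], 0], [[0, 0, 0], [0, -0.4, 0], 0]]'

```text
clock: 25.35
tcp_pos: [0.4833, -0.2667, 0.0377]
tool_rot: [-2.071, 2.357, -0.001]
wrist_force: [-3.4, -0.1, -0.8]
gripper_width: 0.001
```

Emit:
apply_moves --increments '[[[0, 0, 0], [0, -0.3, 0], 0], [[0, 0, 0], [0, -0.3, 0], 0]]'

```text
clock: 25.55
tcp_pos: [0.4837, -0.2667, 0.0377]
tool_rot: [-2.071, 2.357, -0.002]
wrist_force: [-2.8, -0.4, -1.0]
gripper_width: 0.001
```

Emit:
apply_moves --increments '[[[0, 0, 0], [0, -0.3, 0], 0], [[0, 0, 0], [0, -0.3, 0], 0]]'

```text
clock: 25.75
tcp_pos: [0.484, -0.2668, 0.0377]
tool_rot: [-2.071, 2.357, -0.002]
wrist_force: [-3.0, -1.5, -1.3]
gripper_width: 0.002
```

Emit:
apply_moves --increments '[[[0, 0, 0], [0, -0.3, 0], 0], [[0, 0, 0], [0, -0.3, 0], 0]]'

```text
clock: 25.95
tcp_pos: [0.4842, -0.2668, 0.0377]
tool_rot: [-2.071, 2.357, -0.002]
wrist_force: [-2.5, -1.7, -1.2]
gripper_width: -0.0
```

```bash
python3 st.py; python3 vis.py w13
```

```text
X -0.018296124261035968 Y 0.0004499050594282535 z 0.037693812581392205 force x -2.2843972151658116 [-2.52 -1.68 -1.2 ] 25.95
[-0.614  0.673  1.716  0.006  0.751  1.082] [ 0.48421421 -0.26679738  0.03769381] [-2.52 -1.68 -1.2 ] 25.95
part 5577 [ 522.4 -272.2] [28.2 57.4] 82.66 X 0.0203 Y 0.0000 z 0.0562 Xmin/max [-0.0077  0.0485]
fixed 15596 [ 559.8 -277.8] [70.8 25.8] 82.8 X 0.0580 Y -0.0007 z 0.0481 Xmin/max [0.0509 0.0705]
jaw 7708 [ 502.  -270.3] [64.  24.5] 82.49 X -0.0003 Y -0.0007 z 0.0422 Xmin/max [-0.0117  0.0107]
```

View pics/w13.png

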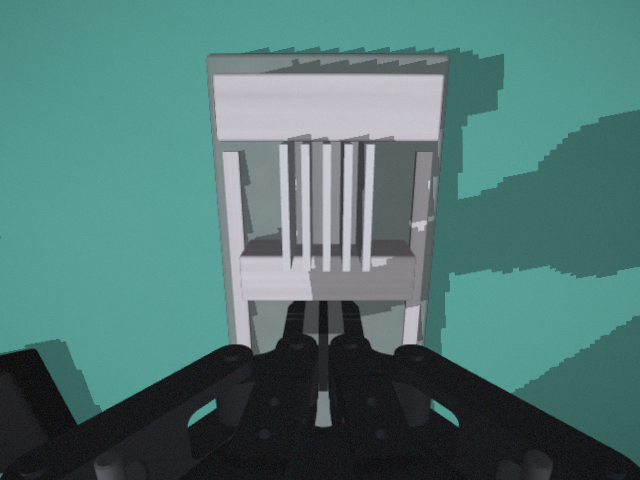

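Emit:
apply_moves --increments '[[[0, 0, 0], [0, -0.4, 0], 0], [[0, 0, 0], [0, -0.4, 0], 0]]'

```text
clock: 26.2
tcp_pos: [0.4846, -0.2669, 0.0377]
tool_rot: [-2.071, 2.357, -0.001]
wrist_force: [-3.6, -1.4, -0.3]
gripper_width: -0.001
```

Emit:
apply_moves --increments '[[[0, 0, 0], [0, -0.4, 0], 0], [[0, 0, 0], [0, -0.4, 0], 0]]'

```text
clock: 26.4
tcp_pos: [0.4846, -0.2668, 0.0377]
tool_rot: [-2.071, 2.357, -0.0]
wrist_force: [-6.5, -1.5, 0.8]
gripper_width: -0.0
```

Emit:
apply_moves --increments '[[[0, 0, 0], [0, -0.4, 0], 0], [[0, 0, 0], [0, -0.4, 0], 0]]'

```text
clock: 26.6
tcp_pos: [0.4846, -0.2668, 0.0377]
tool_rot: [-2.071, 2.357, 0.0]
wrist_force: [-8.8, -2.4, 3.2]
gripper_width: -0.001
```

It has come up firm: the position is steady while the force rises from 3 to 9 N. Backing off and checking.

Emit:
apply_moves --increments '[[[0, 0, 0], [0, -0.2, 0], 0], [[0, 0, 0], [0, 3, 0], 0], [[0, 0, 0], [0, 12, 0], 0], [[0, 0, 0], [0, 22, 0], 0], [[0, 0, 0], [0, 22, -30], 0], [[0, 0, 0], [0, 22, -75], 0], [[0, 0, 0], [0, 22, -115], 0], [[0, 0, 0], [0, 22, -130], 0], [[0, 0, 0], [0, 22, -130], 0], [[0, 0, 0], [0, 22, -130], 0]]'

```text
clock: 27.6
tcp_pos: [0.4625, -0.2642, 0.1672]
tool_rot: [-2.07, 2.357, -0.001]
wrist_force: [-0.4, -0.4, -0.0]
gripper_width: 0.003
```

```bash
python3 st.py; python3 vis.py w14; python3 pegs.py; python3 - <<'E'
from h import *
z=np.load("scene2.npz"); cv2.imwrite("pics/s14.png",cv2.resize(z["im"][210:400,100:340,::-1],None,fx=3.2,fy=3.2,interpolation=cv2.INTER_CUBIC))
E
```

```text
X -0.04020752817284907 Y 0.0002601423339240821 z 0.16723784938672384 force x -0.3791055227342666 [-0.43 -0.37 -0.04] 27.6
[-0.634  0.455  1.665  0.005  1.02   1.064] [ 0.46246086 -0.26416347  0.16723785] [-0.43 -0.37 -0.04] 27.6
part 1306 [ 531.9 -273.3] [28.1 38.4] 82.59 X 0.0298 Y 0.0001 z 0.0561 Xmin/max [0.0108 0.0485]
fixed 3859 [ 559.7 -277.8] [69.9 25.3] 82.47 X 0.0579 Y -0.0007 z 0.0481 Xmin/max [0.0508 0.0704]
jaw 2468 [ 504.5 -270.1] [64.1 18.9] 82.57 X 0.0023 Y -0.0003 z 0.0422 Xmin/max [-0.0069  0.0106]
scene 50 [0.7839 0.0744 0.0887] ang 4.4 r 0.1524
scene 38 [0.6682 0.2079 0.0881] ang 76.0 r 0.1495
scene 29 [0.5062 0.1393 0.0892] ang 148.7 r 0.1473
scene 41 [ 0.5216 -0.0362  0.0888] ang -138.1 r 0.1483
scene 56 [ 0.6929 -0.0761  0.0884] ang -66.3 r 0.1517
side 33 [0.7799 0.0788 0.0884] ang 6.2 r 0.1487
side 31 [0.666  0.2104 0.0897] ang 77.0 r 0.1515
side 39 [0.5032 0.1437 0.0888] ang 147.9 r 0.1521
side 29 [ 0.5188 -0.0326  0.0885] ang -139.9 r 0.1481
```

View pics/w14.png

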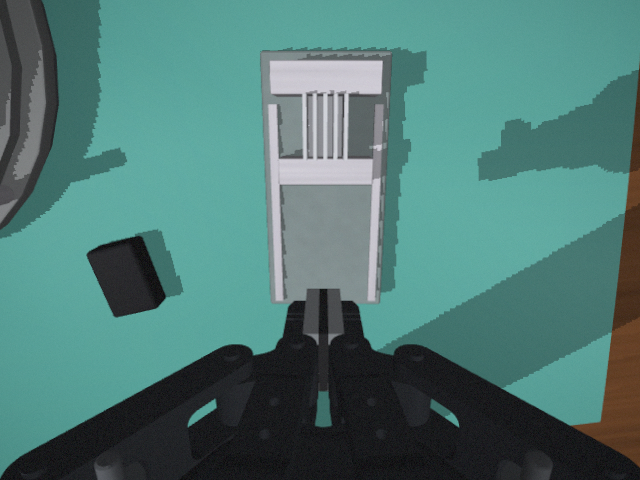

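View pics/scene2.png

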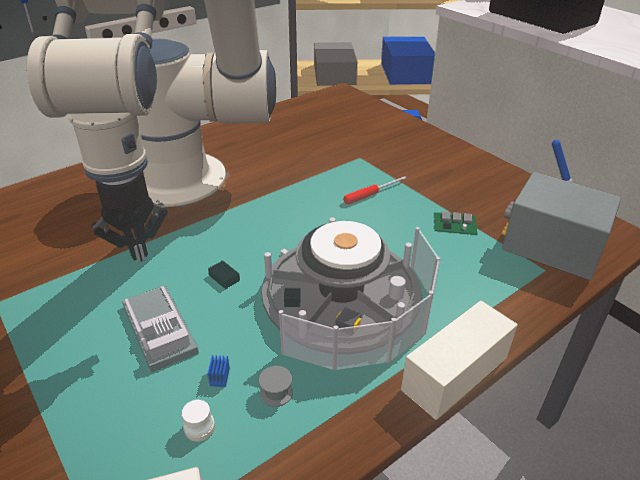

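w14 shows the sink (325,125) square between the fixed jaw (326,77) and the loose jaw (325,171), and midway across. The scene picture shows the other parts in their bays and the bench items unmoved. Handing in.

```bash
python3 - <<'E'
from bench import ticket, robot
print(ticket.job_done(), robot.sense()["clock"])
E
```

```text
the job is handed in; nothing more can be done
the job is handed in; nothing more can be done
```

The heat sink is clamped in the vise and the job is handed in, at about 28 s of the 72 s allowed; no verdict is reported.

**What I did**
- I gripped a turning peg and turned the carousel about 149° clockwise until the heat sink's bay stood at the pointer.
- I took the heat sink out with the tool leaning 40° outward and set it upright on the vise bed.
- I pushed the loose jaw with closed fingers until it stopped moving and the force rose from about 3 N to about 9 N. Then I backed well clear.

**Last checks**
- **Heat sink:** it stands upright with its top at 56 mm and is square to the jaws within about 0.2°. It is within about 0.5 mm of midway across.
- **Loose jaw:** its face measures about 10.6 mm on the vise's x-axis, against 10 mm nominal. That is within the camera's accuracy of about 2 mm.
- **Carousel:** the bay is within about 0.5° of the pointer, measured just before the pick-up. The pegs had not moved by the end.
- **Other items:** in the last scene picture the relay, capacitor and transformer are in their bays and the bench items look unmoved. The mount block was hidden from that view and was last seen in its bay just after the pick-up.

**Readings that disagreed:** the detector's mask once picked the blue look-alike instead of the heat sink, so I used the depth measurements. The scene and side cameras put the pegs 1–3° apart, so I went by the wrist camera. No check failed.

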